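Load-test a cordless drill battery

ROBOT

A 6-joint arm with a two-finger parallel gripper is mounted at the origin on a cart in front of the work surface, level with it; the furniture and walls round the work are solid. World frame = base frame: x ahead of the robot, y to its left, z up, the work surface at z = 0. Lengths are in m, angles in rad, forces in N, time in s.
With the tool pointing down it reaches from about 0.225 to 0.875 m from the base axis. Payload 3.4 kg.
Tool frame: the origin (TCP) lies at the very end of the fingers, on their centre line; the grasp point (between the pads) lies behind it (manip.grasp_offset is the z of the grasp point in the tool frame, in m); z points along the fingers, y is the line along which they close (so a half turn about z gives the same grasp; the last joint's range is limited). The gripper opens to 85 mm and grips with 20 to 120 N. Pads are 22 mm wide; open, the fingers measure 114 mm over their backs; the gripper's body (76 mm by 85 mm) begins 54 mm behind the grasp point. The pads swing forward as they close: fully open they stand 13 mm farther back than shut.
Start: joints at [1.103, 0.276, 1.505, -0, 1.361, -0.121], TCP at [0.195, 0.541, 0.231] pointing down, gripper open.
Joint ranges: [-2.89, 2.89], [-0.75, 2.08], [0.22, 2.7], [-1.18, 4.32], [0.11, 2.71], [-2.7, 2.7]. Speed limits (rad/s): [2.57, 2.57, 3.14, 3.14, 3.14, 3.14].

INTERFACE

Orientations are given as a unit quaternion [w, x, y, z].
In Python, from rig import manip gives the robot as it stands.
- The arm moves only by the shell command python3 -m pendant 'ROWS' [FORCE]. ROWS is JSON, a list of rows, each an object of numbers: "dx", "dy", "dz": the shift along the tool's x, y, z in m; "rx", "ry", "rz": the turn, a rotation vector about the tool's x, y, z in degrees; "hand": the finger opening in m, from 0 to 0.0854. In form: [{"dx": .., "dy": .., "dz": .., "rx": .., "ry": .., "rz": .., "hand": ..}, ...]. A call has 1 to 12 rows; each row shifts and turns the commanded pose from where the row before left it, along the tool's axes as they then stand; what a row does not reach is not made up. A row lasts 1/12 s, in which the tool goes at most 41.7 mm and 7.16 degrees, less where a joint would pass 70% of its speed; a pose out of reach is approached as far as the arm can. A call is refused whole if a number of a shift passes 0.0417 or a number of a turn 7.16, either way. A call with a gripper value outside its range is refused whole. The fingers move at their own pace and stop on an object; FORCE is the grip in N (left out, the last holds). Time passes only in rows, so rows that do not move let the fingers close. It gives the time, the measured TCP pose, the force, the opening and the grip force at its end, in the units of the state.
- manip.get_state(): the state, without advancing time (a new reading comes with each control period).
- manip.get_image(name): name is "scene" or "top" or "wrist"; returns a dict with "frame" (400x640x3 uint8, red, green, blue), "fx", "fy", "cx", "cy" (pixels), "position" and "attitude" of the camera in the world; the wrist camera has in their place "mount" (4x4, takes a point from camera to tool coordinates, whose origin is the TCP and whose axes are the flange's). Camera axes: x right, y up, looking along -z (the intrinsics and any distortion apply to the point x, -y, -z); pixel columns grow to the right and rows downward; lengths in m; the calibration is good to about 2 mm. A picture is of the moment at which its call begins: read the wrist's pose just before it. There is no depth.
- manip.sign_off(): hands the job in; it is judged then, once.
The state is a dict: "clock": time; "qpos": joint angles; "qd": joint speeds; "effort": joint torques, N m; "position": TCP position; "ee_rot": TCP orientation; "contact_force": force on the tool from outside, world axes, zero at the start; "moment": the same for the moment, N m; "width": finger opening in m; "gripper_force": force on a finger pad.
Only numpy, scipy, OpenCV 4.12 (cv2) and the standard library are available. Lean on these libraries where they do the work, as an engineer would, in place of code of your own. Each camera call takes 0.05 s, during which the arm holds its last target. There are 200 camera calls.

TASK

The drill battery stands in the load tester, but the two brass clamps that connect it are loose: with the short screwdriver from the wooden tool block, turn both slotted clamp screws clockwise until they stop and stand the screwdriver back in its hole, upright and seated. Only when both clamps are tight, turn the spring-return load dial clockwise, past the first two clicks to the third (the three dots), and finish while still holding it there, because it springs back when let go. Turn the screws with the screwdriver only, never with the hand, and leave the mug where it is.

Things in the scene. Friction and masses are not known exactly. Their poses are not given: they have to be found in the camera images.
- tester: battery load tester: dark metal box, 170 x 300 mm (x, y), fixed; origin: centre of its underside, z up. Grey top panel 58 mm up. On it the battery in a dock at y = +97 mm (top 124 mm above the bench), clamp screws at x = -36 and +36, y = +28 mm, load dial at x = -30, y = -75, a flat meter behind it (top 69 mm up). Heat-sink fins reach y = -178 mm.
- driver: short thick screwdriver, 134 mm, 0.1 kg, upright in the tool block's hole (the longer one 85 mm away is stuck fast, not needed). Origin: middle of the blade's tip edge; z up the shaft, x along the blade's width. Blade 11 mm wide (x), 2.5 thick (y). Handle 58 to 133 mm above the tip, 29 (x) by 27 mm (y), flat-sided, flat shoulder below; shaft 6 mm. Its yaw varies.
- tool_block_hole0 (a point): centre of the mouth of the driver's round 16 mm through hole, in the top of the fixed wooden tool block (130 x 62 x 66 mm), 66 mm above the bench; z up. Seated, the driver's shoulder rests on the block and its blade tip is 58 mm below this point.
- near_clamp_slot (a point): clamp screw nearer the robot: centre of its slot's floor, 66 mm above the bench, on the screw's vertical axis; x along the slot, z up. Round head 25 mm across, its top 6 mm above this point; the slot runs right across, open at both ends, 4.6 mm wide, with sloped lips that widen it to 8.6 mm at the top. A brass tab under the head swings with it.
- far_clamp_slot (a point): clamp screw farther from the robot, same size and frame as the near one: centre of its slot's floor, x along the slot. In either slot the blade has up to about 0.2 rad of play each way before it turns the screw.
- near_clamp (a joint): turn of the near clamp screw, rad: 0 fully loose, grows clockwise seen from above, 1.3 at its stop, where the brass tab lies on the battery's brass lug (tight). It stays where it is left (friction about 0.05 N m) and starts between 0 and 0.35.
- far_clamp (a joint): turn of the far clamp screw, same meaning: 0 loose, 1.3 at its stop (tight), clockwise from above.
- dial_grip (a point): load dial: point on its vertical axis in the middle of its bar grip, 82 mm above the bench; x along the bar to its pointer end (white line), z up. The bar is 58 mm long, 14 mm wide and stands from 68 to 94 mm above the bench on a flat disc 60 mm across.
- dial (a joint): turn of the load dial, rad, clockwise seen from above: 0 at rest (plain white mark), clicks at 0.42 (one dot), 0.84 (two dots), 1.26 (three dots, full load), end stop at 1.34. A spring drives it back to 0 from everywhere when let go; turning it takes 0.18 N m off rest, rising to 0.29 N m just before the third click, and holding it there 0.25 N m.
- mug: white mug with dark spots, 82 mm wide, 91 mm high, loose bystander on the other side of the tester from the tool block.
Things that resemble listed ones, but are neither listed nor needed, are in the scene too. What is meant by the driver is not purple, and is the smaller of those in its own colour.

How it is judged:
By the outcome, as a careful person would: the job done as asked, in the order asked, and still so for the second after the job is handed in, while the arm keeps its last pose, push and grip.
It also fails if it takes over 70 s, if anything falls off the work surface, if the arm or the gripper's body presses on something with over 40 N, if the wrist force passes 120 N, or if a joint passes its speed limit or range.

## Working session

There is one attempt and no reset: what is moved stays moved. The work goes in short steps, Python scripts to look and compute and a shell command to move; the robot and the scene stay as the last step left them, time stands still between calls to the robot, and variables do not carry over. Pictures are saved under pics/ and viewed, at most 10 in all, crops included, and the job is handed in when it is done.

```bash
ls; mkdir -p pics; cat > h.py <<'E'
import numpy as np, cv2, json
from rig import manip
from scipy.spatial.transform import Rotation as R
def rot(q): return R.from_quat(np.roll(q,-1)).as_matrix()
def grab(n):
    s=manip.get_state(); d=manip.get_image(n)
    if n=='wrist':
        M=np.array(d['mount']); T=np.eye(4); T[:3,:3]=rot(s['ee_rot']); T[:3,3]=s['position']; C=T@M
    else:
        C=np.eye(4); a=np.array(d['attitude']); C[:3,:3]=a if a.shape==(3,3) else rot(a); C[:3,3]=d['position']
    d['C']=C; return d
def ray(d,uv):
    v=np.array([(uv[0]-d['cx'])/d['fx'],-(uv[1]-d['cy'])/d['fy'],-1.]); return d['C'][:3,3],d['C'][:3,:3]@v
def onplane(d,uv,z):
    o,v=ray(d,uv); return o+v*(z-o[2])/v[2]
def proj(d,p):
    q=d['C'][:3,:3].T@(np.array(p)-d['C'][:3,3]); return np.array([d['cx']-d['fx']*q[0]/q[2],d['cy']+d['fy']*q[1]/q[2]])
def save(d,f): cv2.imwrite('pics/'+f,d['frame'][:,:,::-1])
E
python3 - <<'E'
from h import *
import pickle
for n in ['scene','top','wrist']:
    d=grab(n); save(d,n+'.png'); pickle.dump(d,open(n+'.pkl','wb'))
    print(n,{k:v for k,v in d.items() if k!='frame'})
print(manip.grasp_offset, manip.get_state())
a=[cv2.imread('pics/%s.png'%n) for n in ['top','scene']]
E
```

```text
pics
scene {'fx': 478.657215331655, 'fy': 478.657215331655, 'cx': 326.44239545340434, 'cy': 201.98730369935055, 'position': array([-0.37362848, -0.51162175,  0.5969872 ]), 'attitude': array([ 0.73380796,  0.46250087, -0.2546143 , -0.42753992]), 'C': array([[ 0.50476235,  0.39194573, -0.76915116, -0.37362848],
       [-0.86298306,  0.20660513, -0.46105809, -0.51162175],
       [-0.02179917,  0.89648919,  0.44252901,  0.5969872 ],
       [ 0.        ,  0.        ,  0.        ,  1.        ]])}
top {'fx': 486.61560701436355, 'fy': 486.61560701436355, 'cx': 312.0332389253663, 'cy': 199.61579224123452, 'position': array([0.41480819, 0.03252681, 1.31364779]), 'attitude': array([-0.69843396, -0.01328986,  0.01648075,  0.71536129]), 'C': array([[-0.02402677,  0.99882718, -0.04203554,  0.41480819],
       [-0.99970328, -0.02383678,  0.00501521,  0.03252681],
       [ 0.00400734,  0.04214356,  0.99910353,  1.31364779],
       [ 0.        ,  0.        ,  0.        ,  1.        ]])}
wrist {'fx': 279.98798497694054, 'fy': 279.98798497694054, 'cx': 318.25490212018826, 'cy': 200.02640076569728, 'mou
[... 593 characters left out ...]
]])}
-0.0187 {'clock': 0.15, 'qpos': array([ 1.10298138e+00,  2.76467739e-01,  1.50583421e+00, -1.56400921e-05,
        1.36067439e+00, -1.21012860e-01]), 'qd': array([-0.00089581, -0.00271953, -0.00409085, -0.00026257, -0.00096384,
       -0.00086752]), 'effort': array([ 2.08289879e-03, -4.17142761e+01, -2.46033579e+01,  1.00911852e-04,
        7.57278496e-03, -8.72873699e-06]), 'position': array([0.19528259, 0.54041912, 0.23063137]), 'ee_rot': array([-1.93441282e-04,  1.72531727e-01,  9.85003718e-01, -6.64296409e-04]), 'contact_force': array([ 0.24684307, -0.4245294 ,  0.45676109]), 'moment': array([-0.00821409, -0.00555497, -0.00841408]), 'gripper_force': 0.0, 'width': 0.0856988438761786}
```

View pics/top.png

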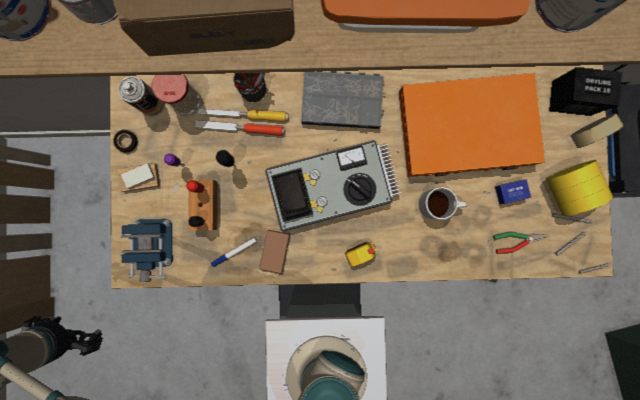

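View pics/scene.png

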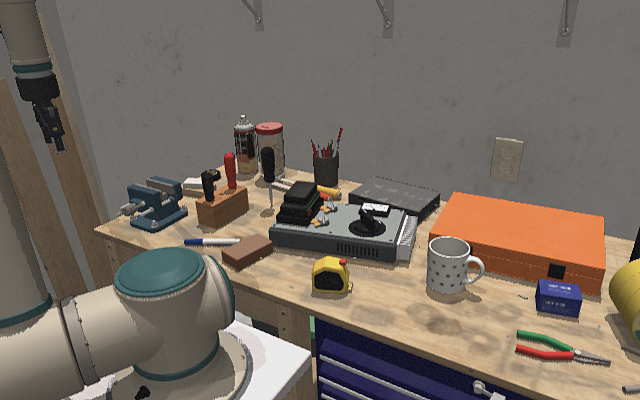

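The top view shows the tester around (330,188), the mug at (438,204) and the tool block at (203,205). The driver candidates in the top view are:
- black in the block at (196,221)
- red in the block at (193,187)
- free-standing black at (225,158)
- purple at (171,159)

The black one in the block looks like the smaller of the two black ones and shorter than the red. An enlarged crop should confirm that.

```bash
python3 - <<'E'
from h import *
a=cv2.imread('pics/scene.png')[130:250,180:300]; b=cv2.imread('pics/top.png')[140:240,150:250]; c=cv2.imread('pics/top.png')[130:235,260:400]
r=lambda i,w,h:cv2.resize(i,(w,h),interpolation=cv2.INTER_CUBIC)
m=np.vstack([np.hstack([r(a,300,300),r(b,300,300)]),r(c,600,300)[:, :]*1]) 
m=np.hstack([np.vstack([r(a,300,300),r(b,300,300)]),r(c,500,375)[:600] if 0 else np.vstack([r(c,500,375),np.zeros((225,500,3),np.uint8)])])
cv2.imwrite('pics/crop1.png',m)
E
```

```text
(no output)
```

View pics/crop1.png

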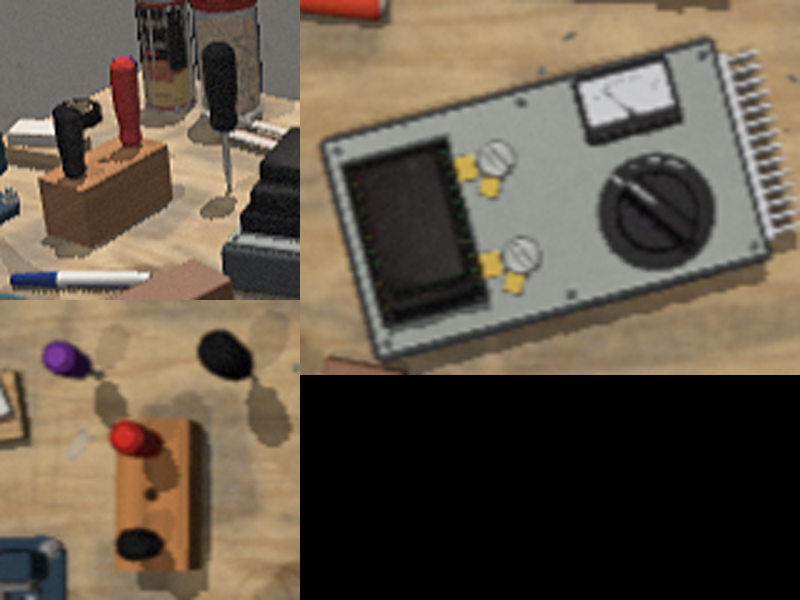

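The crop confirms it: the driver is the black handle in the block at top-view (196,221). It is shorter than the free-standing black one at (225,158), and the red one in the block is longer and stuck. The crop also shows the screws, at about (346,175) far and (321,202) near, and the dial at about (360,189).

```bash
python3 - <<'E'
from h import *
import pickle
d=pickle.load(open('top.pkl','rb'))
# crop scale: 500/140
f=lambda u,v:(260+(u-300)/3.5714,130+v/3.5714)
print('corners',[onplane(d,f(*p),.058).round(3) for p in [(322,140),(382,360),(768,255),(710,40)]])
print('far',onplane(d,f(495,160),.072),'near',onplane(d,f(521,255),.072),'dial',onplane(d,f(657,210),.068))
g=lambda u,v:(150+u/3,140+(v-300)/3)
print('block top corners',[onplane(d,g(*p),.066).round(3) for p in [(116,420),(190,420),(190,568),(116,568)]])
print('handle top',onplane(d,g(133,545),.141),'empty hole',onplane(d,g(151,495),.066))
print('red',onplane(d,g(127,437),.17),'bigblack',onplane(d,g(220,352),.16),onplane(d,g(258,380),0))
E
```

```text
corners [array([0.549, 0.143, 0.058]), array([0.389, 0.103, 0.058]), array([ 0.458, -0.178,  0.058]), array([ 0.616, -0.14 ,  0.058])]
far [0.53044352 0.0181979  0.072     ] near [0.46188786 0.00126372 0.072     ] dial [ 0.49204678 -0.09731905  0.068     ]
block top corners [array([0.525, 0.342, 0.066]), array([0.524, 0.278, 0.066]), array([0.397, 0.28 , 0.066]), array([0.399, 0.343, 0.066])]
handle top [0.41783392 0.31090991 0.141     ] empty hole [0.46032395 0.31276705 0.066     ]
red [0.50248422 0.3075536  0.17      ] bigblack [0.56906929 0.23535159 0.16      ] [0.56427043 0.22962943 0.        ]
```

```bash
cat >> h.py <<'E'
def go(x,y,z,yaw=None):
    """shift (mm, tool axes) and rz (deg) to the pose; yaw = world angle (deg) of tool x, tool down"""
    s=manip.get_state(); M=rot(s['ee_rot']); d=M.T@(np.array([x,y,z])-s['position'])*1000
    cur=np.degrees(np.arctan2(M[1,0],M[0,0]))
    print('t',round(s['clock'],2),'pos',s['position'].round(4),'yaw %.2f'%cur,'tilt',(M[:,2]-[0,0,-1]).round(4),'F',s['contact_force'].round(1),'w %.4f'%s['width'],'q6 %.2f'%s['qpos'][5])
    print('shift mm',d.round(1), 'rz', None if yaw is None else round((cur-yaw+180)%360-180,2))
E
python3 -c "
from h import *
go(.418,.311,.25)"
```

```text
t 0.15 pos [0.1953 0.5404 0.2306] yaw 160.13 tilt [-0.0006 -0.0012  0.    ] F [ 0.2 -0.4  0.5] w 0.0857 q6 -0.12
shift mm [-287.4 -140.1  -19.2] rz None
```

```bash
python3 -m pendant '[{"dx":-0.029,"dy":-0.014,"dz":-0.002},{"dx":-0.029,"dy":-0.014,"dz":-0.002},{"dx":-0.029,"dy":-0.014,"dz":-0.002},{"dx":-0.029,"dy":-0.014,"dz":-0.002},{"dx":-0.029,"dy":-0.014,"dz":-0.002},{"dx":-0.029,"dy":-0.014,"dz":-0.002},{"dx":-0.029,"dy":-0.014,"dz":-0.002},{"dx":-0.029,"dy":-0.014,"dz":-0.002},{"dx":-0.029,"dy":-0.014,"dz":-0.002},{"dx":-0.026,"dy":-0.014,"dz":-0.002},{},{}]'
python3 - <<'E'
from h import *
import pickle
go(.418,.311,.25)
d=grab('wrist'); save(d,'w1.png'); pickle.dump(d,open('w1.pkl','wb'))
print(proj(d,[.418,.311,.141]),proj(d,[.418,.311,.066]))
E
```

```text
t 0.15 pos [0.1953 0.5404 0.2306] yaw 160.13 tilt [-0.0006 -0.0012  0.    ] F [ 0.2 -0.4  0.5] w 0.0857 q6 -0.12
shift mm [-287.4 -140.1  -19.2] rz None
[201.3077324 432.426818 ] [222.03157864 375.59430051]invalid input
```

View pics/w1.png

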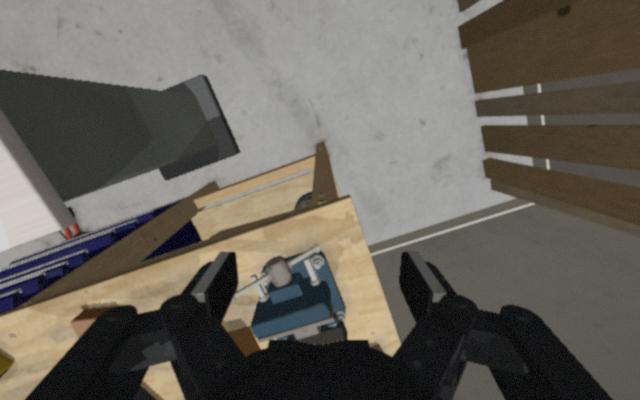

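The move was refused, probably because of the empty rows. The wrist view shows the vice at (300,290) and the fingers at about (215,280) and (430,280). Resending with explicit zero rows.

```bash
python3 -m pendant '[{"dx":-0.029,"dy":-0.014,"dz":-0.002},{"dx":-0.029,"dy":-0.014,"dz":-0.002},{"dx":-0.029,"dy":-0.014,"dz":-0.002},{"dx":-0.029,"dy":-0.014,"dz":-0.002},{"dx":-0.029,"dy":-0.014,"dz":-0.002},{"dx":-0.029,"dy":-0.014,"dz":-0.002},{"dx":-0.029,"dy":-0.014,"dz":-0.002},{"dx":-0.029,"dy":-0.014,"dz":-0.002},{"dx":-0.029,"dy":-0.014,"dz":-0.002},{"dx":-0.026,"dy":-0.014,"dz":-0.002},{"dz":0},{"dz":0}]'
python3 - <<'E'
from h import *
import pickle
go(.418,.311,.25)
d=grab('wrist'); save(d,'w1.png'); pickle.dump(d,open('w1.pkl','wb'))
print(proj(d,[.418,.311,.141]),proj(d,[.418,.311,.066]))
E
```

```text
t 0.2 pos [0.1953 0.5405 0.2308] yaw 160.13 tilt [-0.0005 -0.001   0.    ] F [-0.5  0.3 -0.2] w 0.0854 q6 -0.12
shift mm [-287.4 -140.1  -19.1] rz None
[201.27201548 432.34345287] [221.98463497 375.54001304]invalid input
```

View pics/w1.png

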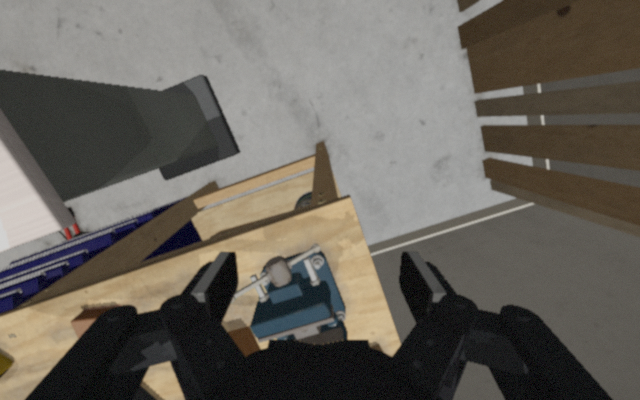

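```bash
python3 -m pendant '[{"dx":-0.029,"dy":-0.014,"dz":-0.002,"rx":0,"ry":0,"rz":0,"hand":0.085}]'; python3 -m pendant '[{"dx":-0.029,"dy":-0.014,"dz":-0.002,"hand":0.085}]'
```

```text
clock: 0.33
position: [0.2153, 0.5205, 0.2325]
ee_rot: [-0.002, 0.17, 0.985, 0.001]
contact_force: [1.5, 0.4, 0.5]
width: 0.0848
gripper_force: 0.0invalid input
```

All keys are required, so the rows have to be full.

```bash
python3 -m pendant '[{"dx":-0.029,"dy":-0.014,"dz":-0.002,"rx":0,"ry":0,"rz":0,"hand":0.085},{"dx":-0.029,"dy":-0.014,"dz":-0.002,"rx":0,"ry":0,"rz":0,"hand":0.085},{"dx":-0.029,"dy":-0.014,"dz":-0.002,"rx":0,"ry":0,"rz":0,"hand":0.085},{"dx":-0.029,"dy":-0.014,"dz":-0.002,"rx":0,"ry":0,"rz":0,"hand":0.085},{"dx":-0.029,"dy":-0.014,"dz":-0.002,"rx":0,"ry":0,"rz":0,"hand":0.085},{"dx":-0.029,"dy":-0.014,"dz":-0.002,"rx":0,"ry":0,"rz":0,"hand":0.085},{"dx":-0.029,"dy":-0.014,"dz":-0.002,"rx":0,"ry":0,"rz":0,"hand":0.085},{"dx":-0.029,"dy":-0.014,"dz":-0.002,"rx":0,"ry":0,"rz":0,"hand":0.085},{"dx":-0.026,"dy":-0.014,"dz":-0.002,"rx":0,"ry":0,"rz":0,"hand":0.085},{"dx":0,"dy":0,"dz":0,"rx":0,"ry":0,"rz":0,"hand":0.085},{"dx":0,"dy":0,"dz":0,"rx":0,"ry":0,"rz":0,"hand":0.085}]'
python3 - <<'E'
from h import *
import pickle
go(.418,.311,.25)
d=grab('wrist'); save(d,'w2.png'); pickle.dump(d,open('w2.pkl','wb'))
print(proj(d,[.418,.311,.141]),proj(d,[.418,.311,.066]))
E
```

```text
clock: 1.25
position: [0.4186, 0.3106, 0.2513]
ee_rot: [-0.0, 0.174, 0.985, 0.0]
contact_force: [-0.6, -0.2, 0.2]
width: 0.0854
gripper_force: 0.0
t 1.25 pos [0.4186 0.3106 0.2513] yaw 159.95 tilt [-0.0002  0.0003  0.    ] F [-0.6 -0.2  0.2] w 0.0854 q6 -0.72
shift mm [0.7 0.1 1.3] rz None
[319.20168752 195.59519135] [318.9896425  177.55109791]
```

View pics/w2.png

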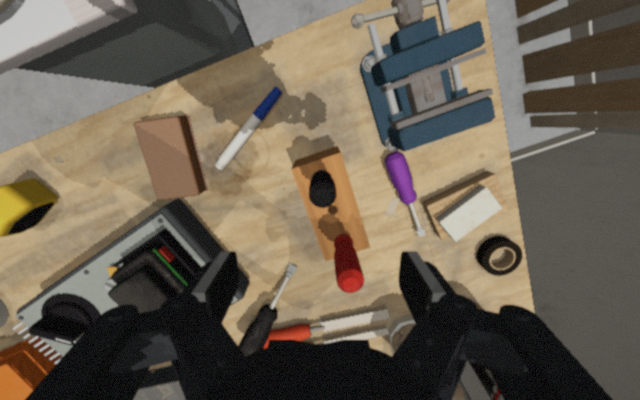

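The wrist view shows the driver handle at (322,189), 2 mm from my estimate, with the red one at (346,265) and the free black one at (262,320). I'll lower 50 mm to get its yaw.

```bash
python3 -m pendant '[{"dx":0,"dy":0,"dz":0.025,"rx":0,"ry":0,"rz":0,"hand":0.085},{"dx":0,"dy":0,"dz":0.025,"rx":0,"ry":0,"rz":0,"hand":0.085},{"dx":0,"dy":0,"dz":0,"rx":0,"ry":0,"rz":0,"hand":0.085}]'
python3 - <<'E'
from h import *
import pickle
go(.418,.311,.2)
d=grab('wrist'); pickle.dump(d,open('w3.pkl','wb'))
u,v=proj(d,[.418,.311,.141]).astype(int); print(u,v)
c=d['frame'][v-60:v+60,u-60:u+60,::-1]
c2=np.clip(c.astype(float)*4,0,255).astype(np.uint8)
r=lambda i:cv2.resize(i,(400,400),interpolation=cv2.INTER_CUBIC)
cv2.imwrite('pics/c3.png',np.hstack([r(c),r(c2)]))
m=(d['frame'].max(2)<60).astype(np.uint8); n,l,st,ce=cv2.connectedComponentsWithStats(m); k=l[v,u]; print(st[k],ce[k])
cs,_=cv2.findContours((l==k).astype(np.uint8),0,1); print(cv2.minAreaRect(cs[0]))
E
```

```text
clock: 1.55
position: [0.4138, 0.3109, 0.1971]
ee_rot: [-0.004, 0.172, 0.985, -0.003]
contact_force: [-0.2, -0.5, -0.2]
width: 0.0856
gripper_force: 0.0
t 1.55 pos [0.4138 0.3109 0.1971] yaw 160.22 tilt [-0.0086 -0.004   0.    ] F [-0.2 -0.5 -0.2] w 0.0856 q6 -0.72
shift mm [-3.9  1.5 -2.9] rz None
321 222
[ 310  187   32   48 1222] [325.02864157 211.96890344]
((325.5, 210.5), (47.0, 31.0), 90.0)
```

View pics/c3.png

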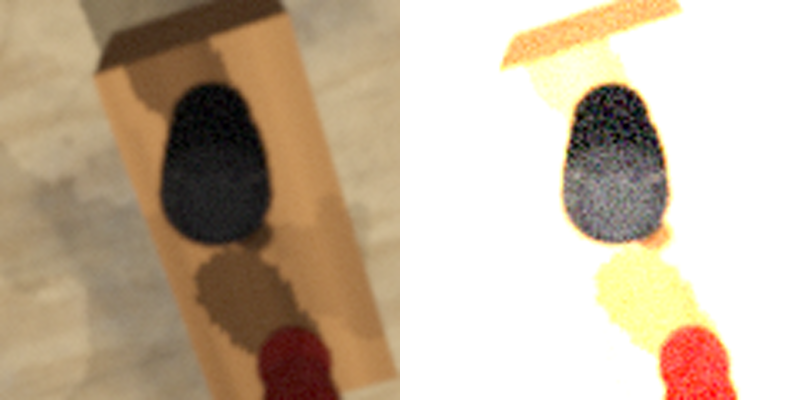

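```bash
python3 -m pendant '[{"dx":0,"dy":0,"dz":-0.025,"rx":0,"ry":0,"rz":0,"hand":0.085},{"dx":0,"dy":0,"dz":-0.01,"rx":0,"ry":0,"rz":0,"hand":0.085},{"dx":0,"dy":0,"dz":0,"rx":0,"ry":0,"rz":0,"hand":0.085}]'
python3 -c "
from h import *
go(.47,-.02,.235)"
```

```text
clock: 1.85
position: [0.4196, 0.3135, 0.2404]
ee_rot: [0.003, 0.172, 0.985, 0.003]
contact_force: [-0.0, 0.3, 0.4]
width: 0.0852
gripper_force: 0.0
t 1.85 pos [0.4196 0.3135 0.2404] yaw 160.20 tilt [0.0073 0.0043 0.    ] F [-0.   0.3  0.4] w 0.0852 q6 -0.72
shift mm [-160.4 -296.7    4.3] rz None
```

```bash
python3 -m pendant '[{"dx":-0.016,"dy":-0.03,"dz":0,"rx":0,"ry":0,"rz":0,"hand":0.085},{"dx":-0.016,"dy":-0.03,"dz":0,"rx":0,"ry":0,"rz":0,"hand":0.085},{"dx":-0.016,"dy":-0.03,"dz":0,"rx":0,"ry":0,"rz":0,"hand":0.085},{"dx":-0.016,"dy":-0.03,"dz":0,"rx":0,"ry":0,"rz":0,"hand":0.085},{"dx":-0.016,"dy":-0.03,"dz":0,"rx":0,"ry":0,"rz":0,"hand":0.085},{"dx":-0.016,"dy":-0.03,"dz":0,"rx":0,"ry":0,"rz":0,"hand":0.085},{"dx":-0.016,"dy":-0.03,"dz":0,"rx":0,"ry":0,"rz":0,"hand":0.085},{"dx":-0.016,"dy":-0.03,"dz":0,"rx":0,"ry":0,"rz":0,"hand":0.085},{"dx":-0.016,"dy":-0.03,"dz":0,"rx":0,"ry":0,"rz":0,"hand":0.085},{"dx":-0.016,"dy":-0.027,"dz":0,"rx":0,"ry":0,"rz":0,"hand":0.085},{"dx":0,"dy":0,"dz":0,"rx":0,"ry":0,"rz":0,"hand":0.085},{"dx":0,"dy":0,"dz":0,"rx":0,"ry":0,"rz":0,"hand":0.085}]'
python3 - <<'E'
from h import *
import pickle
go(.47,-.02,.235)
d=grab('wrist'); save(d,'w4.png');pickle.dump(d,open('w4.pkl','wb'))
cn=[proj(d,p) for p in ([.53,.018,.072],[.462,.001,.072],[.492,-.097,.09])]; print(np.round(cn))
c=d['frame'][100:340,140:460,::-1]
cv2.imwrite('pics/c4.png',cv2.resize(c,(800,600),interpolation=cv2.INTER_CUBIC))
E
```

```text
clock: 2.85
position: [0.4677, -0.0232, 0.2366]
ee_rot: [0.0, 0.174, 0.985, 0.0]
contact_force: [0.6, 0.8, 0.3]
width: 0.0848
gripper_force: 0.0
t 2.85 pos [ 0.4677 -0.0232  0.2366] yaw 159.95 tilt [0.0009 0.0004 0.    ] F [0.6 0.8 0.3] w 0.0848 q6 -1.42
shift mm [-1.1  3.8  1.6] rz None
[[370. 219.]
 [337. 170.]
 [265. 228.]]
```

View pics/c4.png

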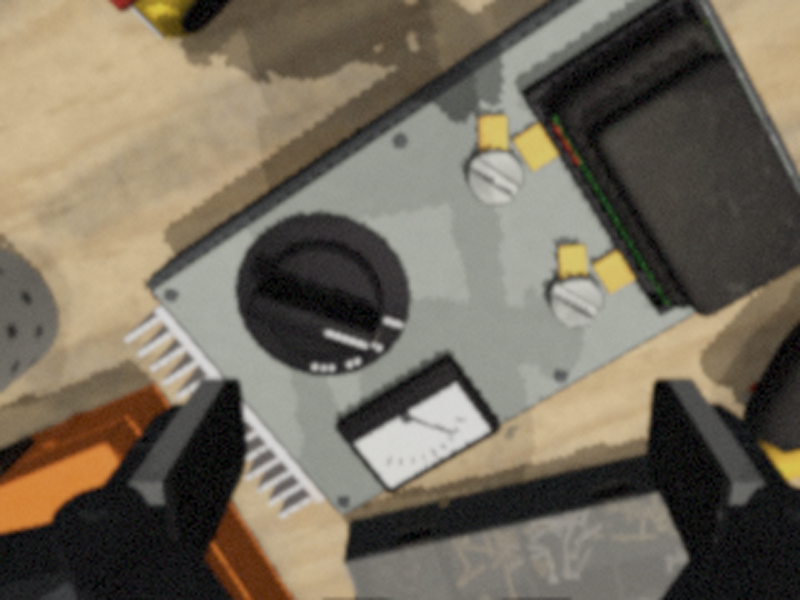

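The crop (scale 2.5, offset (140,100)) shows the near screw at image (338,171) and the far screw at (370,220), both slots running down-right and tabs pointing up. The dial is at about (269,217), with the white line and rest mark at lower right, and three-dot marks at (269,247). Next come the tester pose and slot angles.

```bash
python3 - <<'E'
from h import *
import pickle
d=pickle.load(open('w4.pkl','rb')); g=d['frame'].astype(float)
z=.072
ctr=[]
for n,p in (('near',(338,171)),('far',(370.4,220.4))):
    p=np.array(p)
    hsv=cv2.cvtColor(d['frame'],cv2.COLOR_RGB2HSV)
    # head-plane rectified patch, 0.25 mm/px
    c=onplane(d,p,z); xs=np.arange(-15,15.01,.25)/1000
    X,Y=np.meshgrid(xs,xs); P=np.stack([c[0]+X,c[1]+Y,0*X+z],-1).reshape(-1,3)
    uv=np.array([proj(d,q) for q in P]).reshape(X.shape+(2,)).astype(np.float32)
    im=cv2.remap(d['frame'],uv[...,0],uv[...,1],cv2.INTER_CUBIC); gr=im.mean(2)
    cv2.imwrite(f'pics/r_{n}.png',cv2.resize(im[:,:,::-1],(400,400)))
    sat=im.max(2).astype(int)-im.min(2)
    r=np.hypot(X,Y)<.0095
    w=np.clip(np.median(gr[r])-15-gr,0,None)*r; w/=w.sum()
    mx,my=(w*X).sum(),(w*Y).sum(); C=np.array([[(w*(X-mx)**2).sum(),(w*(X-mx)*(Y-my)).sum()],[0,(w*(Y-my)**2).sum()]]);C[1,0]=C[0,1]
    e,v=np.linalg.eigh(C); print(n,c.round(4),'dark c',mx*1e3,my*1e3,'ang',np.degrees(np.arctan2(v[1,1],v[0,1])),np.sqrt(e)*1e3)
    ctr.append(c)
v=ctr[1]-ctr[0]; print('axis',np.hypot(*v[:2]),np.degrees(np.arctan2(v[1],v[0])))
f=lambda u,v:(140+u/2.5,100+v/2.5)
print('line z.094',[onplane(d,f(*p),.094).round(4) for p in [(325,332),(370,347)]])
print('marks',[onplane(d,f(*p),.068).round(4) for p in [(393,322),(322,367),(323,293)]])
for dx in(0,.029):print(np.array(proj(d,[.494+dx,-.0975,.094])))
print('panel holes',[onplane(d,f(*p),.058).round(4) for p in [(171,296),(342,502),(400,140),(560,376)]])
E
cat pics/r_near.png >/dev/null; python3 -c "
import cv2,numpy as np
cv2.imwrite('pics/r.png',np.hstack([cv2.imread('pics/r_near.png'),cv2.imread('pics/r_far.png')]))"
```

```text
near [0.463  0.0013 0.072 ] dark c -0.5380249957490214 -3.461486141812616 ang -139.36463611877548 [1.01490092 4.87460486]
far [0.5323 0.0181 0.072 ] dark c 2.63652962095585 -1.5287622517130715 ang -140.2435156212117 [0.77955926 4.73777171]
axis 0.07135570806382495 13.643658646031218
line z.094 [array([ 0.4983, -0.0923,  0.094 ]), array([ 0.512 , -0.0762,  0.094 ])]
marks [array([ 0.5142, -0.068 ,  0.068 ]), array([ 0.5246, -0.1097,  0.068 ]), array([ 0.4887, -0.0939,  0.068 ])]
[264.17397779 230.91553403]
[274.29700264 252.84688038]
panel holes [array([ 0.4675, -0.168 ,  0.058 ]), array([ 0.6078, -0.1353,  0.058 ]), array([ 0.4345, -0.0341,  0.058 ]), array([ 0.5754, -0.0008,  0.058 ])]
```

View pics/r.png

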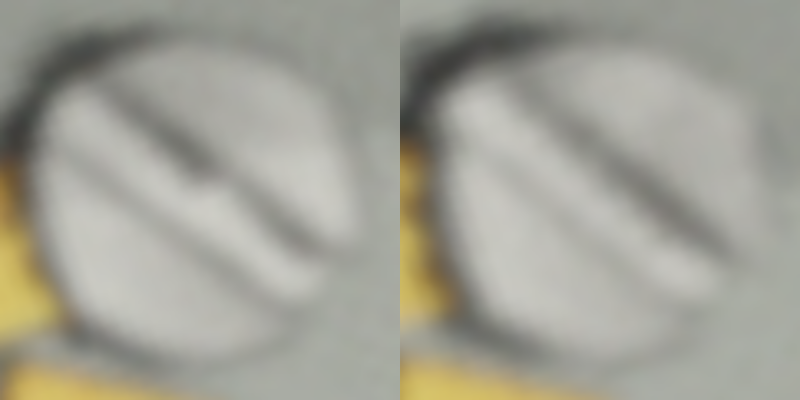

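The rectified view shows both heads centred within 0.5 mm, with slot directions about 36–38° in world yaw for each. That puts the near screw at (.4625,.0013) and the far at (.5315,.018), the tester yaw at 13.7°, the dial at (.492,-.0975) and the bar yaw at about 50°. Next I'll refine the driver axis and go back to it.

```bash
python3 - <<'E'
from h import *
import pickle
for f,p in (('w2',(322,189)),('w3',(325,212)),('top',(195,221))):
    d=pickle.load(open(f+'.pkl','rb'))
    m=(d['frame'].max(2)<60).astype(np.uint8); n,l,st,ce=cv2.connectedComponentsWithStats(m); k=l[p[1],p[0]]
    print(f,st[k],ce[k].round(1),[onplane(d,ce[k],z).round(4) for z in(.1,.11,.12)])
go(.419,.312,.235)
E
```

```text
w2 [310 170  25  37 730] [321.8 188.9] [array([0.4235, 0.3122, 0.1   ]), array([0.4209, 0.313 , 0.11  ]), array([0.4182, 0.3139, 0.12  ])]
w3 [ 310  187   32   48 1222] [325. 212.] [array([0.4251, 0.3119, 0.1   ]), array([0.4216, 0.313 , 0.11  ]), array([0.4182, 0.314 , 0.12  ])]
top [189 216  15  11 127] [195.9 221.2] [array([0.4189, 0.3167, 0.1   ]), array([0.4189, 0.3144, 0.11  ]), array([0.4188, 0.3121, 0.12  ])]
t 2.9 pos [ 0.4673 -0.022   0.2365] yaw 160.05 tilt [0.0003 0.0009 0.    ] F [-0.3  1.1 -0.2] w 0.0850 q6 -1.42
shift mm [159.4 297.5   1.7] rz None
```

```bash
python3 -m pendant '[{"dx":0.016,"dy":0.03,"dz":0,"rx":0,"ry":0,"rz":0,"hand":0.085},{"dx":0.016,"dy":0.03,"dz":0,"rx":0,"ry":0,"rz":0,"hand":0.085},{"dx":0.016,"dy":0.03,"dz":0,"rx":0,"ry":0,"rz":0,"hand":0.085},{"dx":0.016,"dy":0.03,"dz":0,"rx":0,"ry":0,"rz":0,"hand":0.085},{"dx":0.016,"dy":0.03,"dz":0,"rx":0,"ry":0,"rz":0,"hand":0.085},{"dx":0.016,"dy":0.03,"dz":0,"rx":0,"ry":0,"rz":0,"hand":0.085},{"dx":0.016,"dy":0.03,"dz":0,"rx":0,"ry":0,"rz":0,"hand":0.085},{"dx":0.016,"dy":0.03,"dz":0,"rx":0,"ry":0,"rz":0,"hand":0.085},{"dx":0.016,"dy":0.03,"dz":0,"rx":0,"ry":0,"rz":0,"hand":0.085},{"dx":0.016,"dy":0.029,"dz":0,"rx":0,"ry":0,"rz":0,"hand":0.085},{"dx":0,"dy":0,"dz":0,"rx":0,"ry":0,"rz":0,"hand":0.085},{"dx":0,"dy":0,"dz":0,"rx":0,"ry":0,"rz":0,"hand":0.085}]'
python3 -m pendant '[{"dx":0,"dy":0,"dz":0,"rx":0,"ry":0,"rz":0,"hand":0.085}]'
python3 -c "
from h import *
go(.419,.3135,.089)"
```

```text
clock: 3.9
position: [0.4166, 0.316, 0.2362]
ee_rot: [-0.0, 0.17, 0.986, -0.0]
contact_force: [0.3, -0.9, 0.6]
width: 0.0849
gripper_force: 0.0
clock: 3.98
position: [0.4173, 0.3139, 0.2362]
ee_rot: [-0.0, 0.171, 0.985, -0.0]
contact_force: [0.1, 0.2, -0.4]
width: 0.0848
gripper_force: 0.0
t 3.98 pos [0.4173 0.3139 0.2362] yaw 160.28 tilt [-0.0004 -0.0007  0.    ] F [ 0.1  0.2 -0.4] w 0.0848 q6 -0.71
shift mm [ -1.8   0.3 147.2] rz None
```

Now descend and close gently.

```bash
python3 -m pendant '[{"dx":-0.0015,"dy":0,"dz":0.03,"rx":0,"ry":0,"rz":0,"hand":0.085},{"dx":0,"dy":0,"dz":0.03,"rx":0,"ry":0,"rz":0,"hand":0.085},{"dx":0,"dy":0,"dz":0.03,"rx":0,"ry":0,"rz":0,"hand":0.085},{"dx":0,"dy":0,"dz":0.03,"rx":0,"ry":0,"rz":0,"hand":0.085},{"dx":0,"dy":0,"dz":0.02,"rx":0,"ry":0,"rz":0,"hand":0.085},{"dx":0,"dy":0,"dz":0.007,"rx":0,"ry":0,"rz":0,"hand":0.085},{"dx":0,"dy":0,"dz":0,"rx":0,"ry":0,"rz":0,"hand":0.085}]' 20
python3 -m pendant '[{"dx":0,"dy":0,"dz":0,"rx":0,"ry":0,"rz":0,"hand":0.015},{"dx":0,"dy":0,"dz":0,"rx":0,"ry":0,"rz":0,"hand":0.015},{"dx":0,"dy":0,"dz":0,"rx":0,"ry":0,"rz":0,"hand":0.015},{"dx":0,"dy":0,"dz":0,"rx":0,"ry":0,"rz":0,"hand":0.015},{"dx":0,"dy":0,"dz":0,"rx":0,"ry":0,"rz":0,"hand":0.015},{"dx":0,"dy":0,"dz":0,"rx":0,"ry":0,"rz":0,"hand":0.015},{"dx":0,"dy":0,"dz":0,"rx":0,"ry":0,"rz":0,"hand":0.015},{"dx":0,"dy":0,"dz":0,"rx":0,"ry":0,"rz":0,"hand":0.015}]' 20
python3 -c "
from h import *
go(.419,.3135,.089)
print([manip.get_state()['width'] for i in range(5)])"
```

```text
clock: 4.57
position: [0.4188, 0.3113, 0.0879]
ee_rot: [-0.002, 0.173, 0.985, -0.001]
contact_force: [0.5, 0.6, 0.3]
width: 0.0852
gripper_force: 0.0
clock: 5.23
position: [0.4205, 0.3133, 0.0904]
ee_rot: [0.001, 0.172, 0.985, 0.001]
contact_force: [0.2, -0.0, 6.3]
width: 0.0267
gripper_force: 26.8
t 5.23 pos [0.4205 0.3133 0.0904] yaw 160.14 tilt [0.0018 0.0009 0.    ] F [ 0.2 -0.   6.3] w 0.0267 q6 -0.72
shift mm [ 1.5 -0.4  1.4] rz None
[0.02673506292262181, 0.02673506292262181, 0.02673506292262181, 0.02673506292262181, 0.02673506292262181]
```

The width of 26.7 mm means the pads are on the 27 mm faces, so the blade's width runs along tool x. Grip harder and lift.

```bash
python3 -m pendant '[{"dx":0,"dy":0,"dz":0,"rx":0,"ry":0,"rz":0,"hand":0.015},{"dx":0,"dy":0,"dz":0,"rx":0,"ry":0,"rz":0,"hand":0.015},{"dx":0,"dy":0,"dz":-0.01,"rx":0,"ry":0,"rz":0,"hand":0.015},{"dx":0,"dy":0,"dz":-0.02,"rx":0,"ry":0,"rz":0,"hand":0.015},{"dx":0,"dy":0,"dz":-0.025,"rx":0,"ry":0,"rz":0,"hand":0.015},{"dx":0,"dy":0,"dz":-0.025,"rx":0,"ry":0,"rz":0,"hand":0.015},{"dx":0,"dy":0,"dz":-0.025,"rx":0,"ry":0,"rz":0,"hand":0.015},{"dx":0,"dy":0,"dz":-0.03,"rx":0,"ry":0,"rz":0,"hand":0.015},{"dx":0,"dy":0,"dz":0,"rx":0,"ry":0,"rz":0,"hand":0.015},{"dx":0,"dy":0,"dz":0,"rx":0,"ry":0,"rz":0,"hand":0.015}]' 70
python3 - <<'E'
from h import *
import pickle
go(.419,.3135,.089)
s=manip.get_state();M=rot(s['ee_rot']); tip=s['position']+M@[0,0,.081]
for n in ('wrist','scene'):
    d=grab(n); pickle.dump(d,open('l_'+n+'.pkl','wb')); print(n,proj(d,tip),proj(d,tip-M@[0,0,.058]))
d=pickle.load(open('l_wrist.pkl','rb')); e=pickle.load(open('l_scene.pkl','rb'))
u,v=proj(e,tip).astype(int)
a=cv2.resize(d['frame'][120:320,220:420],(400,400),interpolation=2); b=cv2.resize(e['frame'][v-60:v+20,u-40:u+40],(400,400),interpolation=2)
cv2.imwrite('pics/l.png',np.hstack([a,b])[:,:,::-1]); print(u,v)
E
```

```text
clock: 6.07
position: [0.4206, 0.3134, 0.2263]
ee_rot: [0.002, 0.172, 0.985, 0.001]
contact_force: [0.2, 0.8, -1.3]
width: 0.0265
gripper_force: 69.2
t 6.07 pos [0.4206 0.3134 0.2263] yaw 160.14 tilt [0.0035 0.002  0.    ] F [ 0.2  0.8 -1.3] w 0.0265 q6 -0.72
shift mm [  1.9  -0.9 137.3] rz None
wrist [319.17162158 206.35765466] [319.44892581 235.43863507]
scene [205.40714659 171.08300406] [202.20056199 149.08698804]
205 171
```

View pics/l.png

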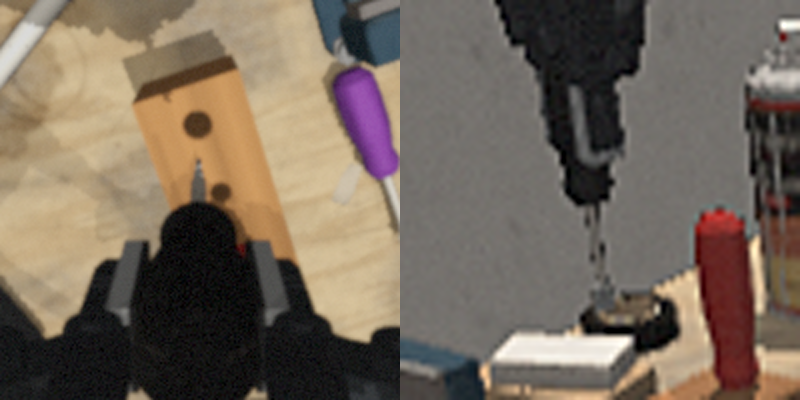

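The picture shows the driver hanging straight. Its tip is at wrist (319,200) and scene (205,171), and the blade is edge-on in the wrist image, meaning its width runs along tool x as expected. The hole mouth is at wrist (319,182). I'll triangulate the tip and hole numerically.

```bash
python3 - <<'E'
from h import *
import pickle
d=pickle.load(open('l_wrist.pkl','rb')); e=pickle.load(open('l_scene.pkl','rb'))
s=manip.get_state();M=rot(s['ee_rot']);p=s['position']
# tip: lowest saturation bluish-grey vs wood
f=d['frame'].astype(int)
print('wrist R-B'); print((f[...,0]-f[...,2])[190:216:1,312:327])
g=e['frame'].astype(int); print('scene grey'); print(g[160:178,198:213].mean(2).round().astype(int))
def tri(a,b):
    (o,v),(q,w)=ray(d,a),ray(e,b); A=np.array([v,-w]).T; t=np.linalg.lstsq(A,q-o,rcond=None)[0]; x=o+v*t[0]; y=q+w*t[1]; return (x+y)/2,np.linalg.norm(x-y)
x,r=tri((319,200),(205.,171.)); print('tip tool mm',(M.T@(x-p)*1000).round(1),r)
for dz in (.079,.082,.085):
    o,v=ray(d,(319,200)); a=M.T@(o-p); b=M.T@v; print(dz,((a+b*(dz-a[2])/b[2])*1000).round(1))
# hole dark
m=((f.max(2)<95)).astype(np.uint8); n,l,st,ce=cv2.connectedComponentsWithStats(m)
k=l[182,319]; print('hole',st[k],ce[k],onplane(d,ce[k],.066).round(4))
E
```

```text
wrist R-B
[[108 108 112 105 105 105 103 104 102 100 103 102 103 103 100]
 [108 111 109 108 109 108 105 106 106 105 106 104 102 101 102]
 [109 108 109 111 107 110 109 108 107 105 104 105 104 102 100]
 [107 110 110 109 108 107 106 108 107 105 106 106 104 103 101]
 [108 110 108 108 110 109 109 108 107 106 108 106 102 102 102]
 [108 109 111 107 107 108 105 109 107 107 104 107 104 104 102]
 [106 110 112 105 105 105 106 109 108 109 107 106 104 103 102]
 [106 107 108 108 107 106 102 105 106 107 108 104 105 105 102]
 [107 107 107 107 105 100  98  99 103 106 106 106 105 103 103]
 [108 109 108 106 102  96  76  72  89 106 106 106 104 104 106]
 [108 107 107 104  99  88  57  43  74 104 107 107 106 103 105]
 [108 110 105 105  98  86  44  25  62  98 106 107 106 107 104]
 [106 105 106 103  99  77  35  21  50  91 106 108 108 107 105]
 [107 108 104 103  96  71  27  15  43  90 105 109 106 107 106]
 [106 107 103 102  92  62  24  13  48  90 108 107 108 107 106]
 [106 104 101 100  91  55  16  10  38  80 105 106 110 106 107]
 [103 102 101  99  82  41  13   8  22  62 100 106 109 108 105]
 [100 102 102  98  
[... 1191 characters left out ...]
[110 113 114 112 116  80  88  73  76  90 118  75  27  65  67]
 [112 111 111 115 121  93  79  79  79  78  94  97  70  91  91]
 [113 110 118 122  85  54  88  84  82  80  69  89  85  88  87]
 [111 115 117  86  27  39  92 112  75  70  77  82  80  85  89]
 [110 114 118   5  28  35  61 107 109 130 113 112 126 106  70]
 [113 112 117  30  25  30  38  55  94 119 100 104 119  90  42]
 [101  94 163  72   6  21  16  23  12  19  24  13  15  26  24]
 [178 155 196 120  26  33  40  37   0   0   0   1   0  12  20]]
tip tool mm [ 2.2  1.  77.8] 0.004336421474092574
0.079 [ 3.9  1.6 79. ]
0.082 [ 3.   1.6 82. ]
0.085 [ 2.   1.7 85. ]
hole [313 177  12  11 109] [318.40366972 181.87155963] [0.4195 0.3137 0.066 ]
```

```bash
python3 -m pendant '[{"dx":0,"dy":0,"dz":0,"rx":0,"ry":0,"rz":0,"hand":0.015},{"dx":0,"dy":0,"dz":0,"rx":0,"ry":0,"rz":0,"hand":0.015},{"dx":0,"dy":0,"dz":0,"rx":0,"ry":0,"rz":0,"hand":0.015},{"dx":0,"dy":0,"dz":0,"rx":0,"ry":0,"rz":0,"hand":0.015}]'
python3 - <<'E'
from h import *
import pickle
d=grab('wrist'); s=manip.get_state();M=rot(s['ee_rot']);p=s['position']
f=d['frame'].astype(int); r=(f[...,0]-f[...,2])
roi=(r[185:222,308:331]<55); rows=np.where(roi.any(1))[0]+185
for v in rows[:22]: c=np.where(roi[v-185])[0]+308; print(v,c.min(),c.max(),end=' | ')
m=((f.max(2)<95)).astype(np.uint8); n,l,st,ce=cv2.connectedComponentsWithStats(m)
k=l[182,319]; print('\nhole',st[k],ce[k],onplane(d,ce[k],.066).round(4))
for x in (-4,-2,0,2): print(x,proj(d,p+M@[x/1000+.0055,0,.082]),proj(d,p+M@[x/1000-.0055,0,.082]))
go(.462,.0013,.226)
E
```

```text
clock: 6.5
position: [0.4196, 0.3128, 0.2235]
ee_rot: [-0.001, 0.173, 0.985, -0.0]
contact_force: [-0.2, -0.5, -1.2]
width: 0.0264
gripper_force: 69.2
185 315 325 | 186 315 325 | 187 315 324 | 188 317 323 | 189 319 321 | 200 319 319 | 201 318 319 | 202 318 320 | 203 318 320 | 204 318 320 | 205 318 320 | 206 317 320 | 207 317 321 | 208 317 321 | 209 317 321 | 210 316 321 | 211 316 322 | 212 316 322 | 213 316 322 | 214 316 322 | 215 316 330 | 216 316 330 | 
hole [314 178  12  12 114] [319.68421053 183.6754386 ] [0.4194 0.3135 0.066 ]
-4 [319.34007269 204.52714237] [319.32640343 216.64320001]
-2 [319.34259946 202.28748032] [319.32886045 214.46536354]
0 [319.34513923 200.03629476] [319.33132994 212.27647801]
2 [319.34769211 197.77349652] [319.33381198 210.07645911]
t 6.55 pos [0.4197 0.3128 0.2237] yaw 160.13 tilt [-0.001  -0.0005  0.    ] F [ 0.6  0.1 -0.8] w 0.0265 q6 -0.72
shift mm [-145.7 -278.6   -2.2] rz None
```

The tip is centred on the tool axis, 82 mm below the TCP. The hole is at (.4194,.3135). Move above the near screw, then turn from yaw 160 to 217 so the blade lies along the slot.

```bash
python3 -m pendant '[{"dx":0,"dy":0,"dz":-0.01,"rx":0,"ry":0,"rz":0,"hand":0.015},{"dx":-0.0146,"dy":-0.0279,"dz":0,"rx":0,"ry":0,"rz":0,"hand":0.015},{"dx":-0.0146,"dy":-0.0279,"dz":0,"rx":0,"ry":0,"rz":0,"hand":0.015},{"dx":-0.0146,"dy":-0.0279,"dz":0,"rx":0,"ry":0,"rz":0,"hand":0.015},{"dx":-0.0146,"dy":-0.0279,"dz":0,"rx":0,"ry":0,"rz":0,"hand":0.015},{"dx":-0.0146,"dy":-0.0279,"dz":0,"rx":0,"ry":0,"rz":0,"hand":0.015},{"dx":-0.0146,"dy":-0.0279,"dz":0,"rx":0,"ry":0,"rz":0,"hand":0.015},{"dx":-0.0146,"dy":-0.0279,"dz":0,"rx":0,"ry":0,"rz":0,"hand":0.015},{"dx":-0.0146,"dy":-0.0279,"dz":0,"rx":0,"ry":0,"rz":0,"hand":0.015},{"dx":-0.0146,"dy":-0.0279,"dz":0,"rx":0,"ry":0,"rz":0,"hand":0.015},{"dx":-0.0146,"dy":-0.0279,"dz":0,"rx":0,"ry":0,"rz":0,"hand":0.015},{"dx":0,"dy":0,"dz":0,"rx":0,"ry":0,"rz":0,"hand":0.015}]'
python3 -m pendant '[{"dx":0,"dy":0,"dz":0,"rx":0,"ry":0,"rz":-7.1,"hand":0.015},{"dx":0,"dy":0,"dz":0,"rx":0,"ry":0,"rz":-7.1,"hand":0.015},{"dx":0,"dy":0,"dz":0,"rx":0,"ry":0,"rz":-7.1,"hand":0.015},{"dx":0,"dy":0,"dz":0,"rx":0,"ry":0,"rz":-7.1,"hand":0.015},{"dx":0,"dy":0,"dz":0,"rx":0,"ry":0,"rz":-7.1,"hand":0.015},{"dx":0,"dy":0,"dz":0,"rx":0,"ry":0,"rz":-7.1,"hand":0.015},{"dx":0,"dy":0,"dz":0,"rx":0,"ry":0,"rz":-7.1,"hand":0.015},{"dx":0,"dy":0,"dz":0,"rx":0,"ry":0,"rz":-7.1,"hand":0.015},{"dx":0,"dy":0,"dz":0,"rx":0,"ry":0,"rz":0,"hand":0.015},{"dx":0,"dy":0,"dz":0,"rx":0,"ry":0,"rz":0,"hand":0.015},{"dx":0,"dy":0,"dz":0,"rx":0,"ry":0,"rz":0,"hand":0.015}]'
python3 -c "
from h import *
go(.4625,.0013,.164,217)"
```

```text
clock: 7.55
position: [0.4638, -0.0043, 0.2352]
ee_rot: [0.002, 0.175, 0.985, -0.002]
contact_force: [-1.3, -0.3, -0.5]
width: 0.0265
gripper_force: 69.5
clock: 8.47
position: [0.4625, 0.0011, 0.2346]
ee_rot: [0.0, -0.316, 0.949, -0.0]
contact_force: [0.1, -0.1, -1.0]
width: 0.0264
gripper_force: 69.4
t 8.47 pos [0.4625 0.0011 0.2346] yaw -143.21 tilt [0.0005 0.0001 0.    ] F [ 0.1 -0.1 -1. ] w 0.0264 q6 -2.36
shift mm [-0.1  0.1 70.6] rz -0.21
```

```bash
python3 -m pendant '[{"dx":0,"dy":0,"dz":0.025,"rx":0,"ry":0,"rz":0,"hand":0.015},{"dx":0,"dy":0,"dz":0.025,"rx":0,"ry":0,"rz":0,"hand":0.015},{"dx":0,"dy":0,"dz":0.02,"rx":0,"ry":0,"rz":0,"hand":0.015},{"dx":0,"dy":0,"dz":0,"rx":0,"ry":0,"rz":0,"hand":0.015},{"dx":0,"dy":0,"dz":0,"rx":0,"ry":0,"rz":0,"hand":0.015},{"dx":0,"dy":0,"dz":0,"rx":0,"ry":0,"rz":0,"hand":0.015}]'
python3 - <<'E'
from h import *
import pickle
go(.4625,.0013,.148,217)
d=grab('wrist'); pickle.dump(d,open('n1.pkl','wb'))
s=manip.get_state();M=rot(s['ee_rot']);p=s['position']
print('tip c',proj(d,p+M@[0,0,.082]),'+x',proj(d,p+M@[.0055,0,.082]),'screw',proj(d,[.4625,.0013,.072]))
f=d['frame'].astype(int); c=[int(x) for x in proj(d,[.4625,.0013,.072])]
g=f.mean(2).round().astype(int); print(g[c[1]-30:c[1]+14:2,c[0]-26:c[0]+28:2])
E
```

```text
clock: 8.97
position: [0.4634, 0.0008, 0.1654]
ee_rot: [0.001, -0.316, 0.949, -0.0]
contact_force: [-0.1, 0.2, -1.4]
width: 0.0262
gripper_force: 69.4
t 8.97 pos [0.4634 0.0008 0.1654] yaw -143.12 tilt [ 0.002  -0.0002  0.    ] F [-0.1  0.2 -1.4] w 0.0262 q6 -2.36
shift mm [ 0.4  0.9 17.4] rz -0.12
tip c [319.05431607 207.42175338] +x [319.05801404 201.27221639] screw [320.47028407 202.1862391 ]
[[170 170 170 171 170 172 170 148 108 110 108  99 102  99 102 102 100 101
  100 101 103 103 103 125 163 140 109]
 [170 171 168 171 169 171 170 145 146 153 156 119 102 103 102  98 101 101
  104 102 103 105 105 144 166 152 156]
 [170 171 169 169 170 170 168 166 167 169 167 161 137 102 103  98 102 100
  101 103 105 101 105 104 129 164 171]
 [169 170 169 169 167 167 167 167 166 167 166 168 166 144 110 100 101 101
  103 102 103 100 107 120 108 127 166]
 [168 166 167 167 168 169 168 168 168 169 166 167 168 158 111 102  98 118
  131 105 103 107 152 175 140 109 160]
 [178 169 168 169 167 169 169 168 170 169 160 151 144 131 103  99 100 123
  145 104 116 147 182 182 172 125 126]
 [185 180 170 168 169 1
[... 1085 characters left out ...]
 169 183 191 191 186]
 [168 168 168 167 169 168 166 202 205 199 195 175 129 160 195 167 193 195
  198 196 137 138 179 186 190 190 191]
 [168 167 169 169 167 169 165 190 207 202 200 174 103 119 183 164 191 191
  193 184 130 168 185 189 188 187 187]
 [169 168 167 170 168 169 169 168 199 204 202 166 101 108 164 165 189 188
  190 164 141 184 188 189 188 189 187]
 [168 169 167 166 170 167 171 164 175 200 199 133  98  98 109 161 185 186
  177 134 168 188 191 189 187 186 188]
 [168 168 167 168 167 171 171 168 166 177 193 121  94 101  99 160 181 178
  163 148 183 189 189 189 188 187 186]
 [168 169 165 169 168 171 170 170 168 164 164 111  95  94 105 153 166 162
  164 167 177 182 187 188 188 187 179]]
```

The slot lies vertical in the wrist image, so it is aligned with the blade. It is centred at column 320 with the blade at 319, within 1 mm. Descend gently.

```bash
python3 -m pendant '[{"dx":0,"dy":0.0004,"dz":0.005,"rx":0,"ry":0,"rz":0,"hand":0.015},{"dx":0,"dy":0,"dz":0.004,"rx":0,"ry":0,"rz":0,"hand":0.015},{"dx":0,"dy":0,"dz":0.003,"rx":0,"ry":0,"rz":0,"hand":0.015},{"dx":0,"dy":0,"dz":0.002,"rx":0,"ry":0,"rz":0,"hand":0.015},{"dx":0,"dy":0,"dz":0.001,"rx":0,"ry":0,"rz":0,"hand":0.015},{"dx":0,"dy":0,"dz":0,"rx":0,"ry":0,"rz":0,"hand":0.015},{"dx":0,"dy":0,"dz":0,"rx":0,"ry":0,"rz":0,"hand":0.015}]'
python3 -c "
from h import *
go(.4625,.0013,.148,217)"
```

```text
clock: 9.6
position: [0.4621, 0.0013, 0.1493]
ee_rot: [-0.0, -0.317, 0.949, 0.0]
contact_force: [-0.6, 0.6, -0.8]
width: 0.0266
gripper_force: 69.4
t 9.6 pos [0.4621 0.0013 0.1493] yaw -143.07 tilt [-0.      0.0001  0.    ] F [-0.6  0.6 -0.8] w 0.0266 q6 -2.36
shift mm [-0.3 -0.2  1.3] rz -0.07
```

```bash
python3 -m pendant '[{"dx":0,"dy":0,"dz":0.0015,"rx":0,"ry":0,"rz":0,"hand":0.015},{"dx":0,"dy":0,"dz":0.001,"rx":0,"ry":0,"rz":0,"hand":0.015},{"dx":0,"dy":0,"dz":0,"rx":0,"ry":0,"rz":0,"hand":0.015}]'
python3 -m pendant '[{"dx":0,"dy":0,"dz":0,"rx":0,"ry":0,"rz":5,"hand":0.015},{"dx":0,"dy":0,"dz":0,"rx":0,"ry":0,"rz":5,"hand":0.015},{"dx":0,"dy":0,"dz":0,"rx":0,"ry":0,"rz":5,"hand":0.015},{"dx":0,"dy":0,"dz":0,"rx":0,"ry":0,"rz":5,"hand":0.015},{"dx":0,"dy":0,"dz":0,"rx":0,"ry":0,"rz":0,"hand":0.015}]'
python3 -c "
from h import *
go(.4625,.0013,.148,217); print(manip.get_state()['moment'])"
```

```text
clock: 9.85
position: [0.4626, 0.0012, 0.1483]
ee_rot: [0.001, -0.317, 0.949, -0.0]
contact_force: [-1.8, 0.6, 8.6]
width: 0.0261
gripper_force: 70.9
clock: 10.27
position: [0.4629, 0.0013, 0.1484]
ee_rot: [0.001, -0.146, 0.989, -0.0]
contact_force: [-1.5, 0.7, 9.1]
width: 0.0264
gripper_force: 70.5
t 10.27 pos [0.4629 0.0013 0.1484] yaw -163.23 tilt [ 0.0024 -0.      0.    ] F [-1.5  0.7  9.1] w 0.0264 q6 -2.01
shift mm [0.4 0.1 0.4] rz -20.23
[0.12437988 0.43792048 0.03627386]
```

```bash
python3 -m pendant '[{"dx":0,"dy":0,"dz":0,"rx":0,"ry":0,"rz":5,"hand":0.015},{"dx":0,"dy":0,"dz":0,"rx":0,"ry":0,"rz":5,"hand":0.015},{"dx":0,"dy":0,"dz":0,"rx":0,"ry":0,"rz":5,"hand":0.015},{"dx":0,"dy":0,"dz":0,"rx":0,"ry":0,"rz":5,"hand":0.015},{"dx":0,"dy":0,"dz":0,"rx":0,"ry":0,"rz":5,"hand":0.015},{"dx":0,"dy":0,"dz":0,"rx":0,"ry":0,"rz":5,"hand":0.015},{"dx":0,"dy":0,"dz":0,"rx":0,"ry":0,"rz":0,"hand":0.015}]'
python3 -c "
from h import *
go(.4625,.0013,.148,217); print(manip.get_state()['moment'])"
python3 -m pendant '[{"dx":0,"dy":0,"dz":0,"rx":0,"ry":0,"rz":5,"hand":0.015},{"dx":0,"dy":0,"dz":0,"rx":0,"ry":0,"rz":5,"hand":0.015},{"dx":0,"dy":0,"dz":0,"rx":0,"ry":0,"rz":0,"hand":0.015}]'
python3 -c "
from h import *
go(.4625,.0013,.148,217); print(manip.get_state()['moment'])"
```

```text
clock: 10.85
position: [0.4626, 0.0011, 0.1484]
ee_rot: [0.001, 0.115, 0.993, -0.0]
contact_force: [-1.5, -0.1, 9.3]
width: 0.0265
gripper_force: 70.6
t 10.85 pos [0.4626 0.0011 0.1484] yaw 166.78 tilt [ 0.0016 -0.0004  0.    ] F [-1.5 -0.1  9.3] w 0.0265 q6 -1.49
shift mm [0.1 0.2 0.4] rz -50.22
[0.00499354 0.55469045 0.05481083]
clock: 11.1
position: [0.4624, 0.0011, 0.1483]
ee_rot: [0.001, 0.201, 0.98, -0.0]
contact_force: [-2.3, -0.9, 8.5]
width: 0.0265
gripper_force: 70.7
t 11.1 pos [0.4624 0.0011 0.1483] yaw 156.78 tilt [ 0.0013 -0.0004  0.    ] F [-2.3 -0.9  8.5] w 0.0265 q6 -1.31
shift mm [-0.   0.2  0.3] rz -60.22
[0.07293982 0.59289287 0.03610915]
```

```bash
python3 -m pendant '[{"dx":0,"dy":0,"dz":0,"rx":0,"ry":0,"rz":5,"hand":0.015},{"dx":0,"dy":0,"dz":0,"rx":0,"ry":0,"rz":0,"hand":0.015}]' >/dev/null
python3 -c "
from h import *
go(.4625,.0013,.148,217); print(manip.get_state()['moment'])"
python3 -m pendant '[{"dx":0,"dy":0,"dz":0,"rx":0,"ry":0,"rz":5,"hand":0.015},{"dx":0,"dy":0,"dz":0,"rx":0,"ry":0,"rz":0,"hand":0.015}]'>/dev/null
python3 -c "
from h import *
go(.4625,.0013,.148,217); print(manip.get_state()['moment'])"
python3 -m pendant '[{"dx":0,"dy":0,"dz":0,"rx":0,"ry":0,"rz":5,"hand":0.015},{"dx":0,"dy":0,"dz":0,"rx":0,"ry":0,"rz":0,"hand":0.015}]'>/dev/null
python3 -c "
from h import *
go(.4625,.0013,.148,217); print(manip.get_state()['moment'])"
```

```text
t 11.27 pos [0.4623 0.0011 0.1483] yaw 151.79 tilt [ 0.0011 -0.0004  0.    ] F [-1.3  0.2  9.5] w 0.0265 q6 -1.23
shift mm [-0.1  0.2  0.3] rz -65.21
[0.05349009 0.65165145 0.03477011]
t 11.43 pos [0.4623 0.0011 0.1483] yaw 146.79 tilt [ 0.001  -0.0004  0.    ] F [-2.6  0.9  9.2] w 0.0267 q6 -1.14
shift mm [-0.1  0.3  0.3] rz -70.21
[0.02803805 0.63901337 0.08612387]
t 11.6 pos [0.4622 0.0011 0.1483] yaw 141.79 tilt [ 0.0008 -0.0004  0.    ] F [-2.9  0.2  8.5] w 0.0266 q6 -1.05
shift mm [-0.2  0.3  0.3] rz -75.21
[0.03598684 0.67047309 0.11493002]
```

```bash
python3 -m pendant '[{"dx":0,"dy":0,"dz":0,"rx":0,"ry":0,"rz":5,"hand":0.015},{"dx":0,"dy":0,"dz":0,"rx":0,"ry":0,"rz":0,"hand":0.015}]' >/dev/null
python3 -c "
from h import *
go(.4625,.0013,.148,217); print(manip.get_state()['moment'])"
python3 -m pendant '[{"dx":0,"dy":0,"dz":0,"rx":0,"ry":0,"rz":5,"hand":0.015},{"dx":0,"dy":0,"dz":0,"rx":0,"ry":0,"rz":0,"hand":0.015}]'>/dev/null
python3 -c "
from h import *
go(.4625,.0013,.148,217); print(manip.get_state()['moment'])"
```

```text
t 11.77 pos [0.4621 0.0012 0.1483] yaw 136.80 tilt [ 0.0007 -0.0004  0.    ] F [-3.4 -0.3 10.1] w 0.0264 q6 -0.96
shift mm [-0.2  0.4  0.3] rz -80.2
[0.02763386 0.66452932 0.06788189]
t 11.93 pos [0.4621 0.0011 0.1483] yaw 131.81 tilt [ 0.0006 -0.0005  0.    ] F [-2.5  0.2  9.6] w 0.0267 q6 -0.88
shift mm [-0.1  0.5  0.3] rz -85.19
[-0.07201419  0.75701237  0.16025607]
```

```bash
python3 -m pendant '[{"dx":0,"dy":0,"dz":0,"rx":0,"ry":0,"rz":4,"hand":0.015},{"dx":0,"dy":0,"dz":0,"rx":0,"ry":0,"rz":0,"hand":0.015}]' >/dev/null
python3 -c "
from h import *
go(.4625,.0013,.148,217); print(manip.get_state()['moment'])"
python3 -m pendant '[{"dx":0,"dy":0,"dz":0,"rx":0,"ry":0,"rz":4,"hand":0.015},{"dx":0,"dy":0,"dz":0,"rx":0,"ry":0,"rz":0,"hand":0.015},{"dx":0,"dy":0,"dz":0,"rx":0,"ry":0,"rz":0,"hand":0.015}]'>/dev/null
python3 -c "
from h import *
go(.4625,.0013,.148,217); print(manip.get_state()['moment']); manip.get_image('top'); print(manip.get_state()['moment'])"
```

```text
t 12.1 pos [0.462  0.001  0.1483] yaw 127.85 tilt [ 0.0005 -0.0007  0.    ] F [-3.4 -0.   9.7] w 0.0266 q6 -0.81
shift mm [-0.1  0.5  0.3] rz -89.15
[-0.03097241  0.73354041  0.16509047]
t 12.35 pos [0.462  0.001  0.1484] yaw 123.98 tilt [ 0.0005 -0.0009  0.    ] F [-3.3 -0.4  9.6] w 0.0265 q6 -0.74
shift mm [-0.   0.6  0.4] rz -93.02
[-0.04357658  0.75244055  0.20616722]
[-0.06583149  0.77524219  0.21694011]
```

The moment is 0.21 N·m, well above the 0.05 friction, so the screw is at its stop. Relax and lift out, then measure the slot angle.

```bash
python3 -m pendant '[{"dx":0,"dy":0,"dz":0,"rx":0,"ry":0,"rz":4,"hand":0.015},{"dx":0,"dy":0,"dz":0,"rx":0,"ry":0,"rz":0,"hand":0.015},{"dx":0,"dy":0,"dz":0,"rx":0,"ry":0,"rz":-7,"hand":0.015},{"dx":0,"dy":0,"dz":0,"rx":0,"ry":0,"rz":-6,"hand":0.015},{"dx":0,"dy":0,"dz":-0.003,"rx":0,"ry":0,"rz":0,"hand":0.015},{"dx":0,"dy":0,"dz":-0.007,"rx":0,"ry":0,"rz":0,"hand":0.015},{"dx":0,"dy":0,"dz":-0.01,"rx":0,"ry":0,"rz":0,"hand":0.015},{"dx":0,"dy":0,"dz":-0.02,"rx":0,"ry":0,"rz":0,"hand":0.015},{"dx":0,"dy":0,"dz":-0.02,"rx":0,"ry":0,"rz":0,"hand":0.015},{"dx":0,"dy":0,"dz":0,"rx":0,"ry":0,"rz":0,"hand":0.015},{"dx":0,"dy":0,"dz":0,"rx":0,"ry":0,"rz":0,"hand":0.015},{"dx":0,"dy":0,"dz":0,"rx":0,"ry":0,"rz":0,"hand":0.015}]'
cat > slot.py <<'E'
from h import *
import sys
def yellow(d,c,n):
    """world angle of every yellow patch centroid about screw c"""
    h=cv2.cvtColor(d['frame'],cv2.COLOR_RGB2HSV); m=cv2.inRange(h,(18,110,110),(32,255,255))
    k,l,st,ce=cv2.connectedComponentsWithStats(m)
    for i in range(1,k):
        if st[i,4]<12: continue
        w=onplane(d,ce[i],.066)-c
        if np.hypot(*w[:2])<.035: print(n,'yellow area',st[i,4],'r %.1f mm'%(np.hypot(*w[:2])*1e3),'ang %.0f'%np.degrees(np.arctan2(w[1],w[0])))
for cam in sys.argv[1:]:
    d=grab(cam); print(cam)
    yellow(d,np.array([.4625,.0013,.066]),'near'); yellow(d,np.array([.5315,.018,.066]),'far')
E
python3 -c "
import sys; sys.argv=['x']
from slot import *
import pickle
d=pickle.load(open('w4.pkl','rb')); print('before'); yellow(d,np.array([.4625,.0013,.066]),'near'); yellow(d,np.array([.5315,.018,.066]),'far')
go(.5315,.018,.2,217)
"; python3 slot.py wrist
```

```text
clock: 13.4
position: [0.4616, 0.0014, 0.2063]
ee_rot: [-0.0, 0.4, 0.917, -0.0]
contact_force: [-0.1, 0.5, -0.8]
width: 0.0266
gripper_force: 70.3
before
near yellow area 147 r 19.3 mm ang 164
near yellow area 187 r 22.7 mm ang 106
far yellow area 129 r 18.2 mm ang 167
far yellow area 165 r 22.6 mm ang 106
t 13.4 pos [0.4616 0.0014 0.2063] yaw 132.88 tilt [-0.0009  0.0003  0.    ] F [-0.1  0.5 -0.8] w 0.0266 q6 -0.90
shift mm [-35.4  62.5   6.2] rz -84.12
wrist
near yellow area 275 r 21.2 mm ang 105
far yellow area 197 r 23.1 mm ang 105
far yellow area 156 r 17.8 mm ang 165
```

The near tab moved from 164° to lie on the lug at 105°, so it is tight. Now the far screw, with the same approach.

```bash
python3 -m pendant '[{"dx":-0.0177,"dy":0.031,"dz":0,"rx":0,"ry":0,"rz":0,"hand":0.015},{"dx":-0.0177,"dy":0.0312,"dz":0,"rx":0,"ry":0,"rz":0,"hand":0.015},{"dx":0,"dy":0,"dz":0,"rx":0,"ry":0,"rz":0,"hand":0.015}]'
python3 -m pendant '[{"dx":0,"dy":0,"dz":0,"rx":0,"ry":0,"rz":-7,"hand":0.015},{"dx":0,"dy":0,"dz":0,"rx":0,"ry":0,"rz":-7,"hand":0.015},{"dx":0,"dy":0,"dz":0,"rx":0,"ry":0,"rz":-7,"hand":0.015},{"dx":0,"dy":0,"dz":0,"rx":0,"ry":0,"rz":-7,"hand":0.015},{"dx":0,"dy":0,"dz":0,"rx":0,"ry":0,"rz":-7,"hand":0.015},{"dx":0,"dy":0,"dz":0,"rx":0,"ry":0,"rz":-7,"hand":0.015},{"dx":0,"dy":0,"dz":0,"rx":0,"ry":0,"rz":-7,"hand":0.015},{"dx":0,"dy":0,"dz":0,"rx":0,"ry":0,"rz":-7,"hand":0.015},{"dx":0,"dy":0,"dz":0,"rx":0,"ry":0,"rz":-7,"hand":0.015},{"dx":0,"dy":0,"dz":0,"rx":0,"ry":0,"rz":-7,"hand":0.015},{"dx":0,"dy":0,"dz":0,"rx":0,"ry":0,"rz":-7,"hand":0.015},{"dx":0,"dy":0,"dz":0,"rx":0,"ry":0,"rz":-7,"hand":0.015}]'
python3 -m pendant '[{"dx":0,"dy":0,"dz":0.02,"rx":0,"ry":0,"rz":0,"hand":0.015},{"dx":0,"dy":0,"dz":0.02,"rx":0,"ry":0,"rz":0,"hand":0.015},{"dx":0,"dy":0,"dz":0,"rx":0,"ry":0,"rz":0,"hand":0.015},{"dx":0,"dy":0,"dz":0,"rx":0,"ry":0,"rz":0,"hand":0.015},{"dx":0,"dy":0,"dz":0,"rx":0,"ry":0,"rz":0,"hand":0.015},{"dx":0,"dy":0,"dz":0,"rx":0,"ry":0,"rz":0,"hand":0.015}]'
python3 - <<'E'
from h import *
go(.5315,.018,.164,217)
d=grab('wrist')
s=manip.get_state();M=rot(s['ee_rot']);p=s['position']
print('tip c',proj(d,p+M@[0,0,.082]),'+x',proj(d,p+M@[.0055,0,.082]),'screw',proj(d,[.5315,.018,.072]))
f=d['frame'].astype(int); g=f.mean(2).round().astype(int); print(g[178:226:2,302:340])
E
```

```text
clock: 13.7
position: [0.5378, 0.0185, 0.2054]
ee_rot: [0.002, 0.399, 0.917, 0.001]
contact_force: [0.9, -1.2, -0.6]
width: 0.0263
gripper_force: 70.0
clock: 14.7
position: [0.5309, 0.0178, 0.2053]
ee_rot: [-0.001, -0.319, 0.948, 0.001]
contact_force: [0.2, -0.1, -0.7]
width: 0.0266
gripper_force: 70.3
clock: 15.2
position: [0.5325, 0.0176, 0.1676]
ee_rot: [0.001, -0.317, 0.949, -0.0]
contact_force: [-0.7, -0.5, -2.0]
width: 0.0262
gripper_force: 70.2
t 15.2 pos [0.5325 0.0176 0.1676] yaw -143.08 tilt [ 0.0016 -0.      0.    ] F [-0.7 -0.5 -2. ] w 0.0262 q6 -2.31
shift mm [0.6 0.9 3.6] rz -0.08
tip c [319.33936975 207.1175055 ] +x [319.34638727 200.96910655] screw [320.3952046  201.27261163]
[[188 186 179 179 179 178 177 176 175 175 173 176 175 176 176 175 175 174
  165 146 117 109 108 111 108 113 117 115 110 106 106 109 107 109 111 113
  112 114]
 [197 196 194 188 185 180 178 178 176 176 177 176 176 173 172 174 175 164
  137 117 110 109 108 114 129 154 166 150 119 110 105 106 119 142 166 174
  167 164]
 [198 198 197 198 198 192 189 184 179 176 176 175 165 146 132 135 154 166
  153 1
[... 2717 characters left out ...]
 176 178 178 179 179 179 179 179 179 180 182 190 196
  197 196]
 [179 179 178 178 180 178 178 178 176 177 177 177 164 135 111 100 100 104
   99 100 117 148 173 178 179 177 179 178 177 177 178 178 178 185 194 196
  195 195]
 [178 179 179 178 179 179 179 176 176 171 171 162 143 108  85  79  77  76
   77  79 100 133 160 171 173 175 176 178 177 176 175 176 178 180 188 196
  196 193]
 [178 180 178 176 179 175 168 152 133 109  91  74  52  29  25  27  19  23
   24  25  36  49  71  83 103 129 148 165 172 175 177 177 178 183 189 194
  195 191]
 [178 178 177 168 151 133  98  55  33  24  15  24  22  20  24  18  21  23
   23  22  24  19  20  24  26  36  51  81 121 152 170 175 185 191 195 193
  184 160]]
```

The blade is still edge-on and aligned with the slot, at column 318 against a slot centre of 319.6. Descend as before.

```bash
python3 -m pendant '[{"dx":0,"dy":0.0006,"dz":0.005,"rx":0,"ry":0,"rz":0,"hand":0.015},{"dx":0,"dy":0,"dz":0.004,"rx":0,"ry":0,"rz":0,"hand":0.015},{"dx":0,"dy":0,"dz":0.003,"rx":0,"ry":0,"rz":0,"hand":0.015},{"dx":0,"dy":0,"dz":0.002,"rx":0,"ry":0,"rz":0,"hand":0.015},{"dx":0,"dy":0,"dz":0.002,"rx":0,"ry":0,"rz":0,"hand":0.015},{"dx":0,"dy":0,"dz":0,"rx":0,"ry":0,"rz":0,"hand":0.015},{"dx":0,"dy":0,"dz":0,"rx":0,"ry":0,"rz":0,"hand":0.015},{"dx":0,"dy":0,"dz":0,"rx":0,"ry":0,"rz":0,"hand":0.015}]'
python3 -c "
from h import *
go(.5315,.018,.148,217); print(manip.get_state()['moment'])"
```

```text
clock: 15.92
position: [0.5315, 0.0182, 0.1509]
ee_rot: [0.0, -0.317, 0.949, -0.0]
contact_force: [0.1, 0.1, -1.9]
width: 0.0266
gripper_force: 70.2
t 15.92 pos [0.5315 0.0182 0.1509] yaw -143.07 tilt [0.0002 0.0001 0.    ] F [ 0.1  0.1 -1.9] w 0.0266 q6 -2.31
shift mm [ 0.1 -0.1  2.9] rz -0.07
[-0.04662893  0.02476695  0.02392705]
```

```bash
python3 -m pendant '[{"dx":0,"dy":0,"dz":0.002,"rx":0,"ry":0,"rz":0,"hand":0.015},{"dx":0,"dy":0,"dz":0.0015,"rx":0,"ry":0,"rz":0,"hand":0.015},{"dx":0,"dy":0,"dz":0,"rx":0,"ry":0,"rz":0,"hand":0.015},{"dx":0,"dy":0,"dz":0,"rx":0,"ry":0,"rz":0,"hand":0.015}]'
python3 -c "
from h import *
go(.5315,.018,.148,217); print(manip.get_state()['moment'])"
```

```text
clock: 16.25
position: [0.5319, 0.0182, 0.1485]
ee_rot: [0.001, -0.317, 0.949, -0.0]
contact_force: [-0.6, -0.3, 5.4]
width: 0.0264
gripper_force: 71.3
t 16.25 pos [0.5319 0.0182 0.1485] yaw -143.07 tilt [ 0.0015 -0.0001  0.    ] F [-0.6 -0.3  5.4] w 0.0264 q6 -2.31
shift mm [0.4 0.1 0.5] rz -0.07
[-0.00072941  0.27655757  0.009949  ]
```

Seated on the slot floor. A little more preload, then turn 84° clockwise.

```bash
python3 -m pendant '[{"dx":0,"dy":0,"dz":0.0004,"rx":0,"ry":0,"rz":5,"hand":0.015},{"dx":0,"dy":0,"dz":0,"rx":0,"ry":0,"rz":6,"hand":0.015},{"dx":0,"dy":0,"dz":0,"rx":0,"ry":0,"rz":6,"hand":0.015},{"dx":0,"dy":0,"dz":0,"rx":0,"ry":0,"rz":6,"hand":0.015},{"dx":0,"dy":0,"dz":0,"rx":0,"ry":0,"rz":6,"hand":0.015},{"dx":0,"dy":0,"dz":0,"rx":0,"ry":0,"rz":6,"hand":0.015},{"dx":0,"dy":0,"dz":0,"rx":0,"ry":0,"rz":6,"hand":0.015},{"dx":0,"dy":0,"dz":0,"rx":0,"ry":0,"rz":6,"hand":0.015},{"dx":0,"dy":0,"dz":0,"rx":0,"ry":0,"rz":6,"hand":0.015},{"dx":0,"dy":0,"dz":0,"rx":0,"ry":0,"rz":6,"hand":0.015},{"dx":0,"dy":0,"dz":0,"rx":0,"ry":0,"rz":6,"hand":0.015},{"dx":0,"dy":0,"dz":0,"rx":0,"ry":0,"rz":0,"hand":0.015}]'
python3 -c "
from h import *
go(.5315,.018,.148,217); print(manip.get_state()['moment'])"
python3 -m pendant '[{"dx":0,"dy":0,"dz":0,"rx":0,"ry":0,"rz":6,"hand":0.015},{"dx":0,"dy":0,"dz":0,"rx":0,"ry":0,"rz":6,"hand":0.015},{"dx":0,"dy":0,"dz":0,"rx":0,"ry":0,"rz":6,"hand":0.015},{"dx":0,"dy":0,"dz":0,"rx":0,"ry":0,"rz":0,"hand":0.015},{"dx":0,"dy":0,"dz":0,"rx":0,"ry":0,"rz":0,"hand":0.015}]'
python3 -c "
from h import *
go(.5315,.018,.148,217); print(manip.get_state()['moment'])"
```

```text
clock: 17.25
position: [0.5317, 0.018, 0.1484]
ee_rot: [0.001, 0.244, 0.97, -0.0]
contact_force: [-2.1, 0.4, 7.4]
width: 0.0264
gripper_force: 71.2
t 17.25 pos [0.5317 0.018  0.1484] yaw 151.74 tilt [ 0.0014 -0.0004  0.    ] F [-2.1  0.4  7.4] w 0.0264 q6 -1.17
shift mm [ 0.1 -0.1  0.4] rz -65.26
[-0.00818913  0.4577761   0.09224069]
clock: 17.67
position: [0.5315, 0.0182, 0.1484]
ee_rot: [0.001, 0.391, 0.92, 0.0]
contact_force: [-2.4, -0.0, 7.4]
width: 0.0266
gripper_force: 71.3
t 17.67 pos [0.5315 0.0182 0.1484] yaw 133.94 tilt [ 0.001  -0.0002  0.    ] F [-2.4 -0.   7.4] w 0.0266 q6 -0.86
shift mm [-0.1 -0.1  0.4] rz -83.06
[-0.0017323   0.59123953  0.04684433]
```

```bash
python3 -m pendant '[{"dx":0,"dy":0,"dz":0,"rx":0,"ry":0,"rz":5,"hand":0.015},{"dx":0,"dy":0,"dz":0,"rx":0,"ry":0,"rz":0,"hand":0.015}]' >/dev/null
python3 -c "
from h import *
go(.5315,.018,.148,217); print(manip.get_state()['moment'])"
python3 -m pendant '[{"dx":0,"dy":0,"dz":0,"rx":0,"ry":0,"rz":5,"hand":0.015},{"dx":0,"dy":0,"dz":0,"rx":0,"ry":0,"rz":0,"hand":0.015},{"dx":0,"dy":0,"dz":0,"rx":0,"ry":0,"rz":0,"hand":0.015}]'>/dev/null
python3 -c "
from h import *
go(.5315,.018,.148,217); print(manip.get_state()['moment'])"
python3 -m pendant '[{"dx":0,"dy":0,"dz":0,"rx":0,"ry":0,"rz":5,"hand":0.015},{"dx":0,"dy":0,"dz":0,"rx":0,"ry":0,"rz":0,"hand":0.015},{"dx":0,"dy":0,"dz":0,"rx":0,"ry":0,"rz":0,"hand":0.015}]'>/dev/null
python3 -c "
from h import *
go(.5315,.018,.148,217); print(manip.get_state()['moment'])"
```

```text
t 17.83 pos [0.5314 0.0181 0.1484] yaw 128.81 tilt [ 0.0009 -0.0004  0.    ] F [-2.8  0.3  7.7] w 0.0266 q6 -0.77
shift mm [-0.1  0.   0.4] rz -88.19
[-0.03176396  0.57332574  0.10566161]
t 18.08 pos [0.5314 0.018  0.1484] yaw 123.97 tilt [ 0.0009 -0.0006  0.    ] F [-1.9  0.3  8.1] w 0.0266 q6 -0.69
shift mm [-0.   0.1  0.4] rz -93.03
[-0.09135115  0.58079384  0.18355954]
t 18.33 pos [0.5314 0.0179 0.1484] yaw 118.98 tilt [ 0.0009 -0.0009  0.    ] F [-1.6 -0.9  8.5] w 0.0269 q6 -0.60
shift mm [0.1 0.1 0.4] rz -98.02
[-0.11651533  0.56936838  0.21454514]
```

```bash
python3 -m pendant '[{"dx":0,"dy":0,"dz":0,"rx":0,"ry":0,"rz":4,"hand":0.015},{"dx":0,"dy":0,"dz":0,"rx":0,"ry":0,"rz":0,"hand":0.015},{"dx":0,"dy":0,"dz":0,"rx":0,"ry":0,"rz":-7,"hand":0.015},{"dx":0,"dy":0,"dz":0,"rx":0,"ry":0,"rz":-7,"hand":0.015},{"dx":0,"dy":0,"dz":-0.003,"rx":0,"ry":0,"rz":0,"hand":0.015},{"dx":0,"dy":0,"dz":-0.007,"rx":0,"ry":0,"rz":0,"hand":0.015},{"dx":0,"dy":0,"dz":-0.015,"rx":0,"ry":0,"rz":0,"hand":0.015},{"dx":0,"dy":0,"dz":-0.025,"rx":0,"ry":0,"rz":0,"hand":0.015},{"dx":0,"dy":0,"dz":-0.03,"rx":0,"ry":0,"rz":0,"hand":0.015},{"dx":0,"dy":0,"dz":0,"rx":0,"ry":0,"rz":0,"hand":0.015},{"dx":0,"dy":0,"dz":0,"rx":0,"ry":0,"rz":0,"hand":0.015},{"dx":0,"dy":0,"dz":0,"rx":0,"ry":0,"rz":0,"hand":0.015}]'
python3 slot.py wrist
python3 -c "
from h import *
go(.4194,.3135,.236,160)"
```

```text
clock: 19.33
position: [0.5308, 0.0183, 0.2268]
ee_rot: [-0.0, 0.432, 0.902, -0.0]
contact_force: [0.1, -0.3, -1.0]
width: 0.0266
gripper_force: 71.3
wrist
near yellow area 264 r 21.5 mm ang 102
far yellow area 235 r 21.5 mm ang 102
t 19.38 pos [0.5305 0.0183 0.226 ] yaw 128.87 tilt [-0.0023  0.0004  0.    ] F [-0.   0.1 -0.8] w 0.0269 q6 -0.78
shift mm [299.5  98.8  -9.6] rz -31.13
```

Both tabs now lie on their lugs. Carry the driver back to its hole.

```bash
python3 -m pendant '[{"dx":0,"dy":0,"dz":-0.01,"rx":0,"ry":0,"rz":0,"hand":0.015},{"dx":0.03,"dy":0.0099,"dz":0,"rx":0,"ry":0,"rz":0,"hand":0.015},{"dx":0.03,"dy":0.0099,"dz":0,"rx":0,"ry":0,"rz":0,"hand":0.015},{"dx":0.03,"dy":0.0099,"dz":0,"rx":0,"ry":0,"rz":0,"hand":0.015},{"dx":0.03,"dy":0.0099,"dz":0,"rx":0,"ry":0,"rz":0,"hand":0.015},{"dx":0.03,"dy":0.0099,"dz":0,"rx":0,"ry":0,"rz":0,"hand":0.015},{"dx":0.03,"dy":0.0099,"dz":0,"rx":0,"ry":0,"rz":0,"hand":0.015},{"dx":0.03,"dy":0.0099,"dz":0,"rx":0,"ry":0,"rz":0,"hand":0.015},{"dx":0.03,"dy":0.0099,"dz":0,"rx":0,"ry":0,"rz":0,"hand":0.015},{"dx":0.03,"dy":0.0099,"dz":0,"rx":0,"ry":0,"rz":0,"hand":0.015},{"dx":0.03,"dy":0.0099,"dz":0,"rx":0,"ry":0,"rz":0,"hand":0.015},{"dx":0,"dy":0,"dz":0,"rx":0,"ry":0,"rz":0,"hand":0.015}]'
python3 -m pendant '[{"dx":0,"dy":0,"dz":0,"rx":0,"ry":0,"rz":-7,"hand":0.015},{"dx":0,"dy":0,"dz":0,"rx":0,"ry":0,"rz":-7,"hand":0.015},{"dx":0,"dy":0,"dz":0,"rx":0,"ry":0,"rz":-7,"hand":0.015},{"dx":0,"dy":0,"dz":0,"rx":0,"ry":0,"rz":-7,"hand":0.015},{"dx":0,"dy":0,"dz":0,"rx":0,"ry":0,"rz":-3,"hand":0.015},{"dx":0,"dy":0,"dz":0,"rx":0,"ry":0,"rz":0,"hand":0.015},{"dx":0,"dy":0,"dz":0,"rx":0,"ry":0,"rz":0,"hand":0.015},{"dx":0,"dy":0,"dz":0,"rx":0,"ry":0,"rz":0,"hand":0.015},{"dx":0,"dy":0,"dz":0,"rx":0,"ry":0,"rz":0,"hand":0.015}]'
python3 - <<'E'
from h import *
go(.4194,.3135,.16,160)
d=grab('wrist'); s=manip.get_state();M=rot(s['ee_rot']);p=s['position']
f=d['frame'].astype(int); u,v=proj(d,[.4194,.3135,.066]).astype(int); tc=proj(d,p+M@[.0055,0,.082])
m=((f.max(2)<95)).astype(np.uint8); n,l,st,ce=cv2.connectedComponentsWithStats(m)
k=l[v,u]; print('hole',(u,v),st[k],ce[k],onplane(d,ce[k],.066).round(4),'pred tip',tc)
r=f[...,0]-f[...,2]; roi=r[int(v)+8:225,308:331]<55
for i in np.where(roi.any(1))[0][:16]: c=np.where(roi[i])[0]+308; print(v+8+i,c.min(),c.max(),end=' | ')
E
```

```text
clock: 20.38
position: [0.4173, 0.3185, 0.2365]
ee_rot: [-0.002, 0.429, 0.903, 0.001]
contact_force: [0.3, -0.2, -1.3]
width: 0.0264
gripper_force: 71.3
clock: 21.13
position: [0.4199, 0.3136, 0.2368]
ee_rot: [-0.0, 0.175, 0.985, -0.0]
contact_force: [0.3, 0.1, -0.4]
width: 0.0265
gripper_force: 71.2
t 21.13 pos [0.4199 0.3136 0.2368] yaw 159.87 tilt [-0.0003 -0.0001  0.    ] F [ 0.3  0.1 -0.4] w 0.0265 q6 -0.71
shift mm [ 0.4 -0.2 76.8] rz -0.13
hole (np.int64(318), np.int64(180)) [314 176  11  11 101] [319.         180.66336634] [0.4195 0.3138 0.066 ] pred tip [319.27737013 199.85578673]
200 319 319 | 201 318 319 | 202 318 320 | 203 318 320 | 204 318 320 | 205 318 320 | 206 317 320 | 207 317 321 | 208 317 321 | 209 317 321 | 210 316 321 | 211 316 330 | 212 316 330 | 213 316 330 | 214 316 330 | 215 316 330 |
```

The tip is centred over the hole and the driver hasn't slipped. Insert it.

```bash
python3 -m pendant '[{"dx":0,"dy":0,"dz":0.02,"rx":0,"ry":0,"rz":0,"hand":0.015},{"dx":0,"dy":0,"dz":0.025,"rx":0,"ry":0,"rz":0,"hand":0.015},{"dx":0,"dy":0,"dz":0.025,"rx":0,"ry":0,"rz":0,"hand":0.015},{"dx":0,"dy":0,"dz":0.025,"rx":0,"ry":0,"rz":0,"hand":0.015},{"dx":0,"dy":0,"dz":0.025,"rx":0,"ry":0,"rz":0,"hand":0.015},{"dx":0,"dy":0,"dz":0.015,"rx":0,"ry":0,"rz":0,"hand":0.015},{"dx":0,"dy":0,"dz":0.007,"rx":0,"ry":0,"rz":0,"hand":0.015},{"dx":0,"dy":0,"dz":0,"rx":0,"ry":0,"rz":0,"hand":0.015},{"dx":0,"dy":0,"dz":0,"rx":0,"ry":0,"rz":0,"hand":0.015},{"dx":0,"dy":0,"dz":0,"rx":0,"ry":0,"rz":0,"hand":0.015}]'
python3 -m pendant '[{"dx":0,"dy":0,"dz":0.002,"rx":0,"ry":0,"rz":0,"hand":0.015},{"dx":0,"dy":0,"dz":0.001,"rx":0,"ry":0,"rz":0,"hand":0.015},{"dx":0,"dy":0,"dz":0.001,"rx":0,"ry":0,"rz":0,"hand":0.015},{"dx":0,"dy":0,"dz":0,"rx":0,"ry":0,"rz":0,"hand":0.015}]'
```

```text
clock: 22.02
position: [0.4209, 0.3143, 0.0961]
ee_rot: [0.001, 0.174, 0.985, 0.001]
contact_force: [0.4, -0.6, -0.3]
width: 0.0264
gripper_force: 71.1
clock: 22.35
position: [0.4199, 0.3138, 0.0911]
ee_rot: [0.0, 0.174, 0.985, 0.0]
contact_force: [-1.4, -0.4, -1.0]
width: 0.0264
gripper_force: 71.1
```

```bash
python3 -m pendant '[{"dx":0,"dy":0,"dz":0.001,"rx":0,"ry":0,"rz":0,"hand":0.015},{"dx":0,"dy":0,"dz":0.001,"rx":0,"ry":0,"rz":0,"hand":0.015},{"dx":0,"dy":0,"dz":0,"rx":0,"ry":0,"rz":0,"hand":0.015},{"dx":0,"dy":0,"dz":0,"rx":0,"ry":0,"rz":0,"hand":0.015}]'
```

```text
clock: 22.68
position: [0.4201, 0.3139, 0.0905]
ee_rot: [0.0, 0.174, 0.985, 0.0]
contact_force: [-1.8, -0.8, 9.4]
width: 0.0262
gripper_force: 72.4
```

Seated, with 9 N at the shoulder. Release and lift.

```bash
python3 -m pendant '[{"dx":0,"dy":0,"dz":0,"rx":0,"ry":0,"rz":0,"hand":0.05},{"dx":0,"dy":0,"dz":0,"rx":0,"ry":0,"rz":0,"hand":0.07},{"dx":0,"dy":0,"dz":0,"rx":0,"ry":0,"rz":0,"hand":0.07},{"dx":0,"dy":0,"dz":0,"rx":0,"ry":0,"rz":0,"hand":0.07},{"dx":0,"dy":0,"dz":-0.01,"rx":0,"ry":0,"rz":0,"hand":0.07},{"dx":0,"dy":0,"dz":-0.025,"rx":0,"ry":0,"rz":0,"hand":0.07},{"dx":0,"dy":0,"dz":-0.035,"rx":0,"ry":0,"rz":0,"hand":0.07},{"dx":0,"dy":0,"dz":-0.035,"rx":0,"ry":0,"rz":0,"hand":0.07},{"dx":0,"dy":0,"dz":-0.035,"rx":0,"ry":0,"rz":0,"hand":0.07},{"dx":0,"dy":0,"dz":-0.02,"rx":0,"ry":0,"rz":0,"hand":0.07},{"dx":0,"dy":0,"dz":0,"rx":0,"ry":0,"rz":0,"hand":0.07},{"dx":0,"dy":0,"dz":0,"rx":0,"ry":0,"rz":0,"hand":0.07}]'
python3 - <<'E'
from h import *
import pickle
go(.467,-.023,.236)
d=grab('wrist'); pickle.dump(d,open('rel.pkl','wb'))
f=d['frame'].astype(int); p=proj(d,[.4194,.3135,.12]).astype(int)
m=(f.max(2)<60).astype(np.uint8); n,l,st,ce=cv2.connectedComponentsWithStats(m); k=l[p[1],p[0]]
print(p,st[k],ce[k].round(1),[onplane(d,ce[k],z).round(4) for z in(.1,.11,.12)])
E
```

```text
clock: 23.68
position: [0.4204, 0.3141, 0.2506]
ee_rot: [0.001, 0.174, 0.985, 0.001]
contact_force: [0.1, 0.5, 0.4]
width: 0.0701
gripper_force: 0.0
t 23.68 pos [0.4204 0.3141 0.2506] yaw 159.93 tilt [0.0031 0.0018 0.    ] F [0.1 0.5 0.4] w 0.0701 q6 -0.71
shift mm [-159.4 -300.7   14.2] rz None
[317 189] [306 169  25  36 724] [317.8 187.5] [array([0.4226, 0.3123, 0.1   ]), array([0.4201, 0.3133, 0.11  ]), array([0.4175, 0.3142, 0.12  ])]
```

The driver's silhouette matches the start (25×36 px, same place), so it is upright and seated. Move over the tester to check the slot angles and dial.

```bash
python3 -m pendant '[{"dx":-0.016,"dy":-0.03,"dz":0.0014,"rx":0,"ry":0,"rz":0,"hand":0.07},{"dx":-0.016,"dy":-0.03,"dz":0.0014,"rx":0,"ry":0,"rz":0,"hand":0.07},{"dx":-0.016,"dy":-0.03,"dz":0.0014,"rx":0,"ry":0,"rz":0,"hand":0.07},{"dx":-0.016,"dy":-0.03,"dz":0.0014,"rx":0,"ry":0,"rz":0,"hand":0.07},{"dx":-0.016,"dy":-0.03,"dz":0.0014,"rx":0,"ry":0,"rz":0,"hand":0.07},{"dx":-0.016,"dy":-0.03,"dz":0.0014,"rx":0,"ry":0,"rz":0,"hand":0.07},{"dx":-0.016,"dy":-0.03,"dz":0.0014,"rx":0,"ry":0,"rz":0,"hand":0.07},{"dx":-0.016,"dy":-0.03,"dz":0.0014,"rx":0,"ry":0,"rz":0,"hand":0.07},{"dx":-0.016,"dy":-0.03,"dz":0.0014,"rx":0,"ry":0,"rz":0,"hand":0.07},{"dx":-0.016,"dy":-0.03,"dz":0.0014,"rx":0,"ry":0,"rz":0,"hand":0.07},{"dx":0,"dy":0,"dz":0,"rx":0,"ry":0,"rz":0,"hand":0.07},{"dx":0,"dy":0,"dz":0,"rx":0,"ry":0,"rz":0,"hand":0.07}]'
python3 -m pendant '[{"dx":0,"dy":0,"dz":0,"rx":0,"ry":0,"rz":0,"hand":0.07},{"dx":0,"dy":0,"dz":0,"rx":0,"ry":0,"rz":0,"hand":0.07}]' >/dev/null
cat > ang.py <<'E'
from h import *
import pickle
def patch(d,c,z,h,st=.25):
    xs=np.arange(-h,h+.01,st)/1000; X,Y=np.meshgrid(xs,xs)
    uv=np.array([proj(d,[c[0]+a,c[1]+b,z]) for a,b in zip(X.ravel(),Y.ravel())]).reshape(X.shape+(2,)).astype(np.float32)
    return X,Y,cv2.remap(d['frame'],uv[...,0],uv[...,1],cv2.INTER_CUBIC)
def gradang(X,Y,im,r):
    g=cv2.GaussianBlur(im,(0,0),2).astype(float).mean(2); gx=cv2.Sobel(g,6,1,0);gy=cv2.Sobel(g,6,0,1)
    m=np.hypot(X,Y)<r; a=.5*np.arctan2((2*gx*gy)[m].sum(),(gx**2-gy**2)[m].sum()); return (np.degrees(a)+90)%180
if __name__=='__main__':
    new=grab('wrist'); pickle.dump(new,open('w5.pkl','wb'))
    for n,d in (('before',pickle.load(open('w4.pkl','rb'))),('now',new)):
        for s,c in (('near',(.4628,.0013)),('far',(.532,.0181))):
            print(n,s,'slot yaw %.1f'%gradang(*patch(d,c,.072,14),.0095))
    go(.4923,-.0975,.2,51)
E
python3 ang.py; python3 slot.py top
```

```text
clock: 24.73
position: [0.4662, -0.0243, 0.2329]
ee_rot: [-0.002, 0.176, 0.984, 0.0]
contact_force: [-0.4, 0.8, -0.6]
width: 0.0702
gripper_force: 0.0
before near slot yaw 38.0
before far slot yaw 40.1
now near slot yaw 158.7
now far slot yaw 157.4
t 24.95 pos [ 0.4667 -0.0217  0.2343] yaw 160.02 tilt [-0.0014  0.0008  0.    ] F [-0.1 -0.6  0. ] w 0.0698 q6 -1.42
shift mm [-50.  -62.5  34.2] rz 109.02
top
```

Both slots now read the same, 158.7° and 157.4°, after turning 59° and 63°. They agree at the stop and the torque rise backs that up. Next, refine the dial bar's yaw and centre.

```bash
python3 - <<'E'
from ang import *
from scipy import ndimage
for f in('w4','w5'):
    d=pickle.load(open(f+'.pkl','rb')); c=(.4923,-.0975)
    X,Y,im=patch(d,c,.094,34,.5); print('bar grad yaw %.1f'%gradang(X,Y,im,.02))
    w=(im.min(2)>120)&(np.hypot(X,Y)<.028); l,n=ndimage.label(w)
    for i in range(1,n+1):
        m=l==i
        if m.sum()<15: continue
        x,y=X[m],Y[m]; C=np.cov(x,y); e,v=np.linalg.eigh(C); print(m.sum(),'c mm',x.mean()*1e3,y.mean()*1e3,'len',4*np.sqrt(e)*1e3,'ang',np.degrees(np.arctan2(v[1,1],v[0,1])))
    # disc at z=.068
    X,Y,im=patch(d,c,.066,45,.5); dk=((im.max(2)<75)).astype(np.uint8); cs,_=cv2.findContours(dk,0,1); b=max(cs,key=cv2.contourArea); (u,v),(a,bb),_=cv2.fitEllipse(b); print('disc',u*.5-45,v*.5-45,a/2,bb/2)
E
python3 -m pendant '[{"dx":-0.025,"dy":-0.0312,"dz":0,"rx":0,"ry":0,"rz":0,"hand":0.05},{"dx":-0.025,"dy":-0.0312,"dz":0,"rx":0,"ry":0,"rz":0,"hand":0.05},{"dx":0,"dy":0,"dz":0,"rx":0,"ry":0,"rz":6.8,"hand":0.05},{"dx":0,"dy":0,"dz":0,"rx":0,"ry":0,"rz":6.8,"hand":0.05},{"dx":0,"dy":0,"dz":0,"rx":0,"ry":0,"rz":6.8,"hand":0.05},{"dx":0,"dy":0,"dz":0,"rx":0,"ry":0,"rz":6.8,"hand":0.05},{"dx":0,"dy":0,"dz":0,"rx":0,"ry":0,"rz":6.8,"hand":0.05},{"dx":0,"dy":0,"dz":0,"rx":0,"ry":0,"rz":6.8,"hand":0.05},{"dx":0,"dy":0,"dz":0,"rx":0,"ry":0,"rz":6.8,"hand":0.05},{"dx":0,"dy":0,"dz":0,"rx":0,"ry":0,"rz":6.8,"hand":0.05},{"dx":0,"dy":0,"dz":0,"rx":0,"ry":0,"rz":6.8,"hand":0.05},{"dx":0,"dy":0,"dz":0,"rx":0,"ry":0,"rz":6.8,"hand":0.05}]'
python3 -m pendant '[{"dx":0,"dy":0,"dz":0,"rx":0,"ry":0,"rz":6.8,"hand":0.05},{"dx":0,"dy":0,"dz":0,"rx":0,"ry":0,"rz":6.8,"hand":0.05},{"dx":0,"dy":0,"dz":0,"rx":0,"ry":0,"rz":6.8,"hand":0.05},{"dx":0,"dy":0,"dz":0,"rx":0,"ry":0,"rz":6.8,"hand":0.05},{"dx":0,"dy":0,"dz":0,"rx":0,"ry":0,"rz":6.8,"hand":0.05},{"dx":0,"dy":0,"dz":0,"rx":0,"ry":0,"rz":6.8,"hand":0.05},{"dx":0,"dy":0,"dz":0,"rx":0,"ry":0,"rz":0,"hand":0.05},{"dx":0,"dy":0,"dz":0,"rx":0,"ry":0,"rz":0,"hand":0.05},{"dx":0,"dy":0,"dz":0,"rx":0,"ry":0,"rz":0,"hand":0.05},{"dx":0,"dy":0,"dz":0,"rx":0,"ry":0,"rz":0,"hand":0.05}]'
python3 -c "
from h import *
go(.4923,-.0975,.0725,51)"
```

```text
bar grad yaw 52.5
553 c mm 16.08137432188065 -17.80108499095841 len [ 9.42792189 43.04173925] ang -137.33060248402
131 c mm 21.26717557251908 -2.8473282442748094 len [ 3.7841748  12.42451963] ang 66.03039721868352
305 c mm 11.814754098360654 12.5 len [ 4.38530384 22.79300066] ang 49.39240034014986
82 c mm 23.792682926829265 10.75609756097561 len [3.39316776 7.93566756] ang 98.1125082390313
disc -4.1774749755859375 1.8071670532226562 76.78640747070312 81.82059478759766
bar grad yaw 53.3
140 c mm 3.7285714285714286 -25.96428571428571 len [ 3.50511866 15.50037832] ang -166.97581418571554
298 c mm 23.020134228187917 -10.921140939597317 len [ 5.19064078 26.0133622 ] ang 63.88265764476169
141 c mm 21.042553191489358 -2.287234042553192 len [ 3.98218169 12.25027676] ang 69.06057882716902
316 c mm 11.723101265822786 12.485759493670885 len [ 4.4881454  23.07160214] ang 49.37872409522936
78 c mm 23.730769230769226 10.87820512820513 len [3.49737027 7.60825981] ang 97.73653076128883
disc -0.9096527099609375 -1.4257888793945312 73.80783081054688 98.80262756347656
clock: 26.0
position: [0.4928, -0.0974, 0.2349]
ee_rot: [-0.0, 0.696, 0.718, 0.0]
contact_force: [0.2, -0.4, 0.1]
width: 0.0501
gripper_force: 0.0
clock: 26.83
position: [0.4928, -0.0983, 0.2349]
ee_rot: [-0.0, 0.902, 0.433, 0.0]
contact_force: [-0.1, -0.8, 0.9]
width: 0.0504
gripper_force: 0.0
t 26.83 pos [ 0.4928 -0.0983  0.2349] yaw 51.27 tilt [0.     0.0001 0.    ] F [-0.1 -0.8  0.9] w 0.0504 q6 0.34
shift mm [  0.3  -0.9 162.4] rz 0.27
```

The bar yaw is about 50°, with its centre within 1 mm. Descend and grip.

```bash
python3 -m pendant '[{"dx":0.0003,"dy":-0.0006,"dz":0.03,"rx":0,"ry":0,"rz":1.2,"hand":0.05},{"dx":0,"dy":0,"dz":0.03,"rx":0,"ry":0,"rz":0,"hand":0.05},{"dx":0,"dy":0,"dz":0.03,"rx":0,"ry":0,"rz":0,"hand":0.05},{"dx":0,"dy":0,"dz":0.03,"rx":0,"ry":0,"rz":0,"hand":0.05},{"dx":0,"dy":0,"dz":0.025,"rx":0,"ry":0,"rz":0,"hand":0.05},{"dx":0,"dy":0,"dz":0.012,"rx":0,"ry":0,"rz":0,"hand":0.05},{"dx":0,"dy":0,"dz":0.004,"rx":0,"ry":0,"rz":0,"hand":0.05},{"dx":0,"dy":0,"dz":0,"rx":0,"ry":0,"rz":0,"hand":0.05},{"dx":0,"dy":0,"dz":0,"rx":0,"ry":0,"rz":0,"hand":0.05},{"dx":0,"dy":0,"dz":0,"rx":0,"ry":0,"rz":0,"hand":0.05}]'
python3 -m pendant '[{"dx":0,"dy":0,"dz":0,"rx":0,"ry":0,"rz":0,"hand":0.02},{"dx":0,"dy":0,"dz":0,"rx":0,"ry":0,"rz":0,"hand":0.005},{"dx":0,"dy":0,"dz":0,"rx":0,"ry":0,"rz":0,"hand":0.005},{"dx":0,"dy":0,"dz":0,"rx":0,"ry":0,"rz":0,"hand":0.005},{"dx":0,"dy":0,"dz":0,"rx":0,"ry":0,"rz":0,"hand":0.005},{"dx":0,"dy":0,"dz":0,"rx":0,"ry":0,"rz":0,"hand":0.005},{"dx":0,"dy":0,"dz":0,"rx":0,"ry":0,"rz":0,"hand":0.005}]' 90
python3 -c "
from h import *
go(.4923,-.0975,.0725,50);print(manip.get_state()['moment'])"
```

```text
clock: 27.67
position: [0.4937, -0.0984, 0.0751]
ee_rot: [0.001, 0.906, 0.422, 0.001]
contact_force: [0.2, 0.5, -0.4]
width: 0.0501
gripper_force: 0.0
clock: 28.25
position: [0.4918, -0.0972, 0.0749]
ee_rot: [-0.001, 0.907, 0.422, -0.0]
contact_force: [-2.8, 1.7, 8.4]
width: 0.0117
gripper_force: 89.1
t 28.25 pos [ 0.4918 -0.0972  0.0749] yaw 49.89 tilt [-0.0008  0.0014  0.    ] F [-2.8  1.7  8.4] w 0.0117 q6 0.36
shift mm [0.2 0.6 2.4] rz -0.11
[ 0.38102702  0.42352849 -0.10494499]
```

The bar is gripped. Turn clockwise about 70°, then measure the pointer with the wrist camera.

```bash
cat > dial.py <<'E'
from ang import *
d=grab('wrist'); pickle.dump(d,open('dl.pkl','wb')); s=manip.get_state(); M=rot(s['ee_rot'])
from scipy import ndimage
X,Y,im=patch(d,(.4923,-.0975),.094,34,.5); w=(im.min(2)>110)&(im.max(2).astype(int)-im.min(2)<60)&(np.hypot(X,Y)<.031); l,n=ndimage.label(w)
for i in range(1,n+1):
    m=l==i
    if m.sum()<12: continue
    x,y=X[m],Y[m]; e,v=np.linalg.eigh(np.cov(x,y)); print(m.sum(),'c mm',(x.mean()*1e3).round(1),(y.mean()*1e3).round(1),'polar %.0f'%np.degrees(np.arctan2(y.mean(),x.mean())),'len',(4*np.sqrt(e)*1e3).round(1),'ang %.1f'%np.degrees(np.arctan2(v[1,1],v[0,1])))
go(.4923,-.0975,.0749,-22); print('M',s['moment'].round(3))
E
python3 dial.py
python3 -m pendant '[{"dx":0,"dy":0,"dz":0,"rx":0,"ry":0,"rz":6,"hand":0.005},{"dx":0,"dy":0,"dz":0,"rx":0,"ry":0,"rz":6,"hand":0.005},{"dx":0,"dy":0,"dz":0,"rx":0,"ry":0,"rz":6,"hand":0.005},{"dx":0,"dy":0,"dz":0,"rx":0,"ry":0,"rz":6,"hand":0.005},{"dx":0,"dy":0,"dz":0,"rx":0,"ry":0,"rz":6,"hand":0.005},{"dx":0,"dy":0,"dz":0,"rx":0,"ry":0,"rz":6,"hand":0.005},{"dx":0,"dy":0,"dz":0,"rx":0,"ry":0,"rz":0,"hand":0.005},{"dx":0,"dy":0,"dz":0,"rx":0,"ry":0,"rz":0,"hand":0.005}]'
python3 dial.py
```

```text
17 c mm -12.3 -27.5 polar -114 len [2.2 2.7] ang 135.8
82 c mm -22.2 -19.8 polar -138 len [ 2.8 10. ] ang 129.1
226 c mm 10.8 12.5 polar 49 len [ 3.2 23.7] ang 49.7
20 c mm 19.5 22.9 polar 50 len [2.3 2.9] ang 137.1
t 28.3 pos [ 0.4918 -0.0972  0.0749] yaw 49.89 tilt [-0.0008  0.0014  0.    ] F [-3.5  2.5  7.1] w 0.0118 q6 0.36
shift mm [ 0.2  0.6 -0. ] rz 71.89
M [ 0.413  0.466 -0.126]
clock: 28.97
position: [0.4915, -0.0969, 0.0749]
ee_rot: [-0.001, 0.993, 0.121, -0.001]
contact_force: [-3.4, 4.0, 7.9]
width: 0.0115
gripper_force: 93.0
30 c mm 0.5 -11.1 polar -87 len [2.5 4.4] ang 126.2
215 c mm 16.2 4.1 polar 14 len [ 3.  23.4] ang -166.1
17 c mm 29.2 7.4 polar 14 len [2.1 2.7] ang 99.4
23 c mm -4.4 9.5 polar 115 len [2. 4.] ang 90.2
t 29.02 pos [ 0.4915 -0.0969  0.0749] yaw 13.95 tilt [-0.0013  0.0018  0.    ] F [-2.8  2.5  8.5] w 0.0115 q6 0.99
shift mm [0.6 0.8 0. ] rz 35.95
M [0.567 0.47  0.149]
```

The pointer follows the hand exactly, 49.7° → 13.9°. Turn on to −24°, which is 1.285 rad: past the third click and short of the stop.

```bash
python3 -m pendant '[{"dx":0,"dy":0,"dz":0,"rx":0,"ry":0,"rz":6,"hand":0.005},{"dx":0,"dy":0,"dz":0,"rx":0,"ry":0,"rz":6,"hand":0.005},{"dx":0,"dy":0,"dz":0,"rx":0,"ry":0,"rz":6,"hand":0.005},{"dx":0,"dy":0,"dz":0,"rx":0,"ry":0,"rz":6,"hand":0.005},{"dx":0,"dy":0,"dz":0,"rx":0,"ry":0,"rz":6,"hand":0.005},{"dx":0,"dy":0,"dz":0,"rx":0,"ry":0,"rz":6,"hand":0.005},{"dx":0,"dy":0,"dz":0,"rx":0,"ry":0,"rz":2,"hand":0.005},{"dx":0,"dy":0,"dz":0,"rx":0,"ry":0,"rz":0,"hand":0.005},{"dx":0,"dy":0,"dz":0,"rx":0,"ry":0,"rz":0,"hand":0.005},{"dx":0,"dy":0,"dz":0,"rx":0,"ry":0,"rz":0,"hand":0.005}]'
python3 dial.py
```

```text
clock: 29.85
position: [0.4915, -0.0964, 0.0749]
ee_rot: [-0.001, 0.978, -0.208, -0.001]
contact_force: [-2.8, 5.9, 8.5]
width: 0.0118
gripper_force: 93.0
21 c mm 27.5 -11.9 polar -23 len [2.4 2.9] ang 51.0
215 c mm 15.4 -6.5 polar -23 len [ 3.  23.6] ang 156.5
109 c mm -24.9 15.5 polar 148 len [ 3.7 11. ] ang 63.0
t 29.9 pos [ 0.4915 -0.0964  0.0749] yaw -24.04 tilt [-0.0014  0.0027  0.    ] F [-1.9  5.4  8.3] w 0.0120 q6 1.65
shift mm [1.2 0.7 0. ] rz -2.04
M [0.876 0.468 0.334]
```

```bash
python3 -m pendant '[{"dx":0,"dy":0,"dz":0,"rx":0,"ry":0,"rz":0.8,"hand":0.005},{"dx":0,"dy":0,"dz":0,"rx":0,"ry":0,"rz":0,"hand":0.005},{"dx":0,"dy":0,"dz":0,"rx":0,"ry":0,"rz":0,"hand":0.005},{"dx":0,"dy":0,"dz":0,"rx":0,"ry":0,"rz":0,"hand":0.005},{"dx":0,"dy":0,"dz":0,"rx":0,"ry":0,"rz":0,"hand":0.005},{"dx":0,"dy":0,"dz":0,"rx":0,"ry":0,"rz":0,"hand":0.005},{"dx":0,"dy":0,"dz":0,"rx":0,"ry":0,"rz":0,"hand":0.005},{"dx":0,"dy":0,"dz":0,"rx":0,"ry":0,"rz":0,"hand":0.005}]' >/dev/null
python3 dial.py
python3 - <<'E'
from h import *
import pickle
a=pickle.load(open('scene.pkl','rb'))['frame'].astype(int); b=grab('scene')['frame'].astype(int)
for n,(u0,v0,u1,v1) in {'mug':(420,230,485,300),'driver':(195,165,222,205)}.items(): print(n,np.abs(a-b)[v0:v1,u0:u1].mean().round(1))
E
```

```text
19 c mm 27.4 -12.3 polar -24 len [2.4 2.7] ang -143.6
212 c mm 15.2 -6.7 polar -24 len [ 3.  23.4] ang 155.6
114 c mm -24.9 15.5 polar 148 len [ 3.5 11.9] ang 62.6
t 30.62 pos [ 0.4915 -0.0964  0.0749] yaw -24.82 tilt [-0.0014  0.0027  0.    ] F [-2.5  6.1  8. ] w 0.0119 q6 1.67
shift mm [1.2 0.7 0. ] rz -2.82
M [0.861 0.43  0.412]
mug 8.1
driver 9.6
```

```bash
python3 - <<'E'
from h import *
import pickle
for n,boxes in {'scene':{'mug':(420,225,492,305),'driver':(195,160,222,205),'empty table':(380,300,420,330)},'top':{'mug':(415,180,472,228),'driver':(180,205,212,235)}}.items():
    a=pickle.load(open(n+'.pkl','rb'))['frame']; b=grab(n)['frame']
    for k,(x,y,X,Y) in boxes.items():
        A=a[y:Y,x:X].mean(2).astype(np.float32);B=b[y:Y,x:X].mean(2).astype(np.float32)
        A=np.float32(cv2.Laplacian(A,5));B=np.float32(cv2.Laplacian(B,5)); print(n,k,cv2.phaseCorrelate(A,B,cv2.createHanningWindow(A.shape[::-1],5)),np.abs(a.astype(int)-b)[y:Y,x:X].mean().round(1))
E
```

```text
scene mug ((-0.002273396128906313, -0.009918160238875373), 0.9843292438321644) 8.1
scene driver ((0.2140797037537574, 0.49958618700067703), 0.9615331155282479) 9.3
scene empty table ((0.10403721288257373, 0.05825823608591563), 0.9572298141320547) 10.9
top mug ((0.027434515254299185, -0.01243629859366635), 0.9604819655418396) 2.8
top driver ((-0.05998786239515752, 0.2578698270731241), 1.002509954571724) 2.5
```

The mug hasn't moved (shift under 0.03 px), the driver is seated, and the dial is steady at about 1.29 rad. Handing in.

```bash
python3 -c "
from rig import manip
print(manip.sign_off())"
```

```text
the job is handed in; nothing more can be done
None
```

I handed the job in at about 31 s: both clamps tight at their stops, screwdriver upright and seated in its hole, load dial held just past the third click (about 1.29 rad), mug unmoved; the verdict was not shown.

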